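# Run a turned pot on the finishing turntable and stop it at the pointer

## Robot

A 6-joint arm with a two-finger parallel gripper is mounted at the origin on the work surface. World frame = base frame: x ahead of the robot, y to its left, z up, the work surface at z = 0. Lengths are in mm, angles in rad, forces in N, time in s.
With the tool pointing down it reaches from about 350 to 950 mm from the base axis. Payload 17.4 kg.
Tool frame: the origin (TCP) lies at the very end of the fingers, on their centre line; the grasp point (between the pads) lies 19 mm behind it; z points along the fingers, y is the line along which they close (so a half turn about z gives the same grasp; the last joint's range is limited). The gripper opens to 93 mm and grips with 3 to 60 N. Pads are 15 mm wide; open, the fingers measure 128 mm over their backs; the gripper's body (75 mm by 188 mm) begins 65 mm behind the grasp point.
Start: joints at [1.258, 0.116, 1.442, -0, 1.584, -0.038], TCP at [183.172, 649.677, 218.646] pointing down, gripper open.
Joint ranges: [-2.83, 2.83], [-0.83, 2.19], [0.07, 2.5], [-1.14, 4.28], [0.01, 3], [-2.97, 2.97]. Speed limits (rad/s): [1.89, 1.89, 2.22, 3.14, 3.14, 3.14].

## Interface

Orientations are given as [roll, pitch, yaw] about the fixed x, y, z axes, in that order (R = Rz(yaw) Ry(pitch) Rx(roll)).
In Python, from plant import sensors, viewer, r gives the robot as it stands.
- The arm moves only by the tool send_rows, never from a script. Its argument "deltas" is a list that holds one entry, the list of rows, each a list of 7 numbers: the shift along the tool's x, y, z normalised to -1 to 1, where 1 is 0.1 m, then the turn, a rotation vector about the tool's x, y, z normalised to -1 to 1, where 1 is 120 degrees, then the opening, from 0 (shut) to 1 (fully open). In form: [[[dx, dy, dz, wx, wy, wz, hand], ...]]. A call has 1 to 12 rows; each row is the pose to reach, as a shift and turn from the pose commanded when the call began, along the tool's axes at that moment; what a row does not reach only later rows make up. A row lasts 1/12 s, in which the tool goes at most 41.7 mm and 7.16 degrees, less where a joint would pass 70% of its speed; a pose out of reach is approached as far as the arm can. A call with a number of a shift or a turn outside -1 to 1 is refused whole. A call with a gripper value outside its range is refused whole. The fingers move at their own pace and stop on an object; the grip force is fixed at half the most. Time passes only in rows, so rows that repeat a pose let the fingers close. It gives the time, the measured TCP pose, the force, the opening and the grip force at its end, in the units of the state.
- sensors.get_obs(): the state, without advancing time (a new reading comes with each control period).
- viewer.camera(name): name is "side" or "top"; returns a dict with "frame" (400x640x3 uint8, red, green, blue), "mtx" (3x3 intrinsics, pixels), "k1" (the pictures are not rectified: a ray, as slopes to the right and down, at radius r is drawn at 1 + k1 r^2 times it, then the intrinsics apply), "camera_from_world" (4x4, takes a point from world to camera coordinates). Camera axes: x right, y down, z forward; pixel columns grow to the right and rows downward; lengths in mm; the calibration is good to about 2 mm. A picture is of the moment at which its call begins. There is no depth.
- r.finish_job(): hands the job in; it is judged then, once.
Trained networks look in the newest picture that a camera, given by its name, has taken for a name from the list of things; names that differ only in an ending like _2 or _b are one class to them, and where a whole thing is asked for, a point or a joint stands for the part that bears it (a point fixed in the world has none). Each returns a list of dicts, best first, with "p" (0 to 1); they miss things now and then, are a little off and sometimes report something else, mostly with a low value. They report only what shows in the picture. A call takes as long as a camera call. They do not tell look-alikes from the thing itself.
- viewer.find_in(camera, target): "position" ([x, y, z] in mm, in world coordinates, good to about 4 mm: the middle of the surface that is visible of it).
- viewer.mark_of(camera, target): "position" ([x, y, z] in mm, in world coordinates, good to about 4 mm: a listed point, or the origin of a listed thing).
The state is a dict: "clock": time; "qpos": joint angles; "joint_vel": joint speeds; "joint_efforts": joint torques, N m; "position": TCP position; "orientation": TCP orientation; "ft_force": force on the tool from outside, world axes, zero at the start; "torque": the same for the moment, N m; "finger_gap": opening from 0.0 (shut) to 1.0 (fully open); "grasp_force": force on a finger pad.
Only numpy, scipy, OpenCV 4.12 (cv2) and the standard library are available. Lean on these libraries where they do the work, as an engineer would, in place of code of your own. Each camera call takes 0.05 s, during which the arm holds its last target. There are 200 camera calls.

## Task

The freshly finished pot must turn evenly so that its coat levels: take the crank knob and crank the turntable anticlockwise (seen from above) up to 15 turns a minute, and keep the heavy wheel itself (not just the crank) between 13 and 17 turns a minute for at least 6 seconds without a break, never letting it race past 20. Then bring it to rest with its index strip right at the fixed pointer, and let go of the crank. Do not touch the wheel or the pot, keep the pot upright in its seat and the drag plate in place, and leave the sanding block, tin, plane and screwdriver lying about it where they are.

Things in the scene. Friction and masses are not known exactly. Their poses are not given: they have to be found in the camera images.
- stand: Round grey cast stand of the turntable, 240 mm across, fixed to the bench. Its origin is on the bench top on the turntable's vertical axis; x points from the axis to the pointer. A 180 mm long foot arm along x carries the pointer, an upright steel finger up to 70 mm high.
- turntable (a joint): Angle of the heavy wheel (rad, counting full turns, never wrapped), growing anticlockwise seen from above. At 0 and all multiples of 6.283 the index strip is at the pointer. 15 turns/min = 1.57 rad/s. Nominal inertia 0.063 kg m2 (really 0.7 to 1.4 times), drag 0.005 N m per rad/s plus nominally 0.035 N m dry friction (really 0.012 to 0.07). The crank drives it with slip: see crank.
- crank: Aluminium arm between disc and seat (top 76 mm above the bench), on the same axis, endless; origin on the axis at bench height, x towards the knob. Drives the wheel only through a grease slip coupling: torque = 0.06 N m per rad/s x (crank speed - wheel speed), so it must run 0.3 to 1.4 rad/s faster than the wheel; stopped, it brakes it (time constant about 1 s). Let go, it is carried along.
- knob_mid (a point): Middle of the crank's upright cylindrical wooden knob, 26 mm diameter, 55 mm tall, 85 to 140 mm above the bench, on a circle of 95 mm radius round the turntable's axis. The knob spins freely on its pin, so a gripper can hold it from above and carry it round without turning. 46 mm lie between knob and pot: open the fingers only as far as needed, or along the circle.
- index (a point): Point on the top of the wheel, 120 mm from its axis, on the index strip: a flat bright radial strip 36 mm long, 10 mm wide at the edge, the only one. The wheel is a dark steel disc 270 mm across, 24 mm thick, top 58 mm above the bench, 7 kg, with a steel seat 92 mm across on its spindle (seat face at 87 mm, four 8 mm high jaws round the pot). Do not touch it: only the crank drives it.
- pointer (a point): Point just below the tip of the fixed pointer, 120 mm from the axis, 62 mm above the bench; the pointer is a 12 mm wide steel finger that reaches inward over the disc's edge.
- drag_plate: Loose flat grey felt drag plate, 156 mm across, 6 mm thick, 80 g, lying on the disc under the crank arm round the hub. A wooden tongue 20 mm wide reaches from it to 163 mm from the axis, opposite the pointer, between two steel fork posts of the stand (72 mm high), so it does not turn and brakes the wheel by its weight. Leave it. Origin on the axis at its underside.
- pot: Turned light wooden lidded pot, 72 mm diameter, 55 mm tall, about 0.18 kg, standing loose in the seat on the turntable's axis, its top 142 mm above the bench. Origin at the centre of its underside.
- sanding_block: Cork sanding block 112 x 62 x 30 mm lying beside the turntable. Leave alone. Origin under its centre.
- oil_tin: Steel can with paper label, 64 mm diameter, 90 mm tall, standing beside the turntable. Leave alone. Origin under its centre.
- plane: Wooden hand plane 150 x 50 mm, 75 mm high, at the left of the bench. Leave alone. Origin under its centre.
- screwdriver: Screwdriver 200 mm long with red handle, at the right of the bench. Leave alone.
Not all that is in view belongs to the job. What is shaped like the pot but purple or turquoise is not meant.

How it is judged (in metres and radians):
On the way:
1. the wheel turns anticlockwise at 13 to 17 turns a minute for 6 s without a break (velocity of joint turntable between 1.36 and 1.78 rad/s), for 6 s.
At the end, for the whole second after the job is handed in: The index strip is within 16 mm (0.13 rad) of the pointer, wheel at rest (under 0.05 rad/s) and crank at rest and released, the pot upright in its seat (within 10 mm of the axis, 0.1 rad of upright) (horizontal distance between index and pointer below 0.016 m and velocity of joint turntable between -0.05 and 0.05 rad/s and angular speed of crank below 0.15 rad/s and horizontal distance between pot and stand below 0.01 m and angle between pot's own z axis and vertical below 0.1 rad); the robot touches nothing.
It fails at once if the wheel races past 20 turns a minute (2.25 rad/s) (velocity of joint turntable above 2.25 rad/s or velocity of joint turntable below -2.25 rad/s).
It fails at once if the fingers work on the wheel instead of the crank (contact force between the fingers and turntable_c0 above 1.5 N or contact force between the fingers and turntable_c1 above 1.5 N).
It fails at once if the pot is grabbed or pushed by the robot (contact force between any of the arm, the fingers and pot above 1.5 N).
It fails at once if the pot tips or leaves its seat, or the drag plate is lifted or dragged off (angle between pot's own z axis and vertical above 0.25 rad or horizontal distance between pot and stand above 0.02 m or horizontal distance between drag_plate and stand above 0.01 m or height (world z) of drag_plate above 0.065 m).
It fails at once if another thing on the bench is shoved more than 30 mm (distance of any of sanding_block, oil_tin, plane, screwdriver from where it was at the start of the episode above 0.03 m).
It also fails if it takes over 72 s, if anything falls off the work surface, if the arm or the gripper's body presses on something with over 40 N, if the wrist force passes 120 N, or if a joint passes its speed limit or range.

## Working session

There is one attempt and no reset: what is moved stays moved. The work goes in short steps, Python scripts to look and compute and a tool call to move; the robot and the scene stay as the last step left them, time stands still between calls to the robot, and variables do not carry over. Pictures are saved under pics/ and viewed, at most 10 in all, crops included, and the job is handed in when it is done.

Besides the shell and the picture viewer there is one more tool, called after ">>>" in YAML: its name, and indented under it one key for each argument. send_rows: Moves the arm, as the interface text tells. Its arguments: {"type":"object","properties":{"deltas":{"type":"array"}},"required":["deltas"]}

```bash
ls; mkdir -p pics; python3 - <<'E'
from plant import sensors, viewer, r
import cv2
print(sensors.get_obs())
for c in("top","side"):
    d=viewer.camera(c); cv2.imwrite(f"pics/{c}0.png",d["frame"][:,:,::-1])
    for t in("stand","knob_mid","index","pointer","pot","crank","oil_tin","sanding_block"):
        print(c,t,[( [round(v) for v in q["position"]],round(q["p"],2)) for q in viewer.mark_of(c,t)][:3])
E
```

```text
pics
{'clock': 0.0, 'qpos': array([ 1.25819418e+00,  1.16466314e-01,  1.44223987e+00, -3.45129614e-05,
        1.58395896e+00, -3.77842062e-02]), 'joint_vel': array([ 0.00040778, -0.00085845, -0.00223473,  0.00068491, -0.00104365,
       -0.00013833]), 'joint_efforts': array([ 2.84106878e-03, -7.21225476e+01, -6.22636914e+01,  7.81774241e-02,
        2.30082421e-02, -4.97702206e-05]), 'position': array([183.12725951, 649.49154782, 217.93420237]), 'orientation': array([-3.14051962e+00, -6.02775998e-06,  2.86677428e+00]), 'ft_force': array([ 1.01050728, -0.24030063,  0.58766208]), 'torque': array([-0.00281361, -0.01358404, -0.05819211]), 'grasp_force': 0.0, 'finger_gap': 0.9993940606650659}
top stand [([533, -11, -1], 0.68), ([495, -122, 56], 0.47)]
top knob_mid [([468, -69, 114], 0.5), ([655, 14, 65], 0.35)]
top index [([496, -118, 57], 0.82)]
top pointer [([655, 15, 67], 0.9), ([533, -14, -1], 0.24)]
top pot [([508, -269, 5], 0.89), ([843, -57, 1], 0.85), ([539, -12, 87], 0.8)]
top crank [([540, -10, -3], 0.46)]
top oil_tin [([624, -217, 4], 0.86)]
top sanding_block [([504, 230, 0], 0.85)]
side stand [([537, -9, -1], 0.78), ([624, -216, 2], 0.73), ([539, -14, 59], 0.43)]
side knob_mid [([468, -74, 111], 0.55)]
side index [([496, -126, 56], 0.69)]
side pointer [([652, 16, 60], 0.84), ([535, -12, -1], 0.43)]
side pot [([514, -270, 0], 0.83), ([537, -14, 89], 0.8), ([846, -53, 0], 0.62)]
side crank [([623, -219, 1], 0.61), ([534, -9, -1], 0.52)]
side oil_tin [([625, -218, 2], 0.96)]
side sanding_block [([507, 230, -2], 0.79)]
```

View pics/top0.png

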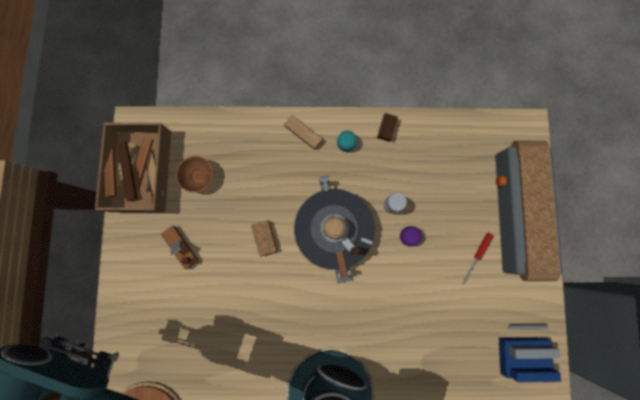

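View pics/side0.png

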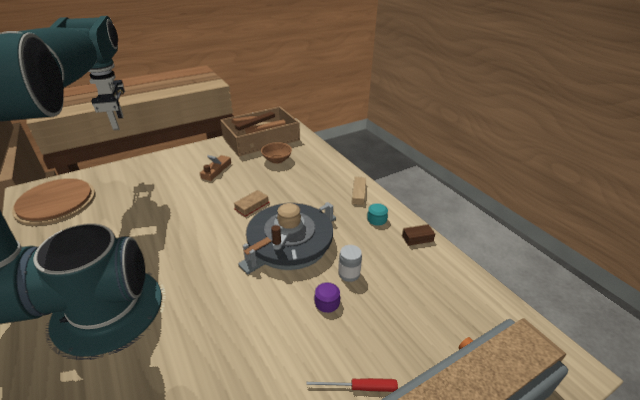

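Top view: wheel is centred near px (335,230), pot in its middle, pointer at (325,183), knob near (356,247), index strip near (366,241), and purple/turquoise look-alikes at (411,236) and (347,141). Side view: knob at (277,235), oil tin at (350,262) clear of the wheel. Next I'll refine the axis and build an index reader.

```bash
cat > h.py <<'E'
import numpy as np, cv2
from scipy.optimize import minimize
def proj(d,P):
    P=np.atleast_2d(P).astype(float); T=np.array(d["camera_from_world"]); c=P@T[:3,:3].T+T[:3,3]
    s=c[:,:2]/c[:,2:]; s=s*(1+d["k1"]*(s**2).sum(1,keepdims=True)); K=np.array(d["mtx"])
    return s@K[:2,:2].T+K[:2,2]
def samp(img,uv): return cv2.remap(img,uv[:,0].astype(np.float32)[None],uv[:,1].astype(np.float32)[None],cv2.INTER_LINEAR)[0].astype(float)
def ring(c,rad,a,z): return np.c_[c[0]+rad*np.cos(a),c[1]+rad*np.sin(a),np.full_like(a,z)]
def profile(d,c,n=180,r0=106,r1=131):
    a=np.arange(n)*2*np.pi/n; g=d["frame"].astype(np.uint8)
    return a,np.mean([samp(g,proj(d,ring(c,q,a,58))) for q in np.linspace(r0,r1,6)],0)
E
cat > m.py <<'E'
from plant import sensors, viewer, r
from h import *
D={}
for n in("top","side"):
    d=D[n]=viewer.camera(n); T=np.array(d["camera_from_world"]); print(n,"cam at",(-T[:3,:3].T@T[:3,3]).round())
    g=cv2.GaussianBlur(cv2.cvtColor(d["frame"],cv2.COLOR_RGB2GRAY),(0,0),0.7)
    a=np.linspace(0,2*np.pi,240,endpoint=False)
    def cost(c):
        return -np.median(np.clip(samp(g,proj(d,ring(c,139,a,58)))-samp(g,proj(d,ring(c,131,a,58))),-20,90))-np.mean(np.clip(samp(g,proj(d,ring(c,139,a,58)))-samp(g,proj(d,ring(c,131,a,58))),-20,90))
    best=min(((cost((x,y)),x,y) for x in np.arange(524,549,1.) for y in np.arange(-24,2,1.))); print(best)
    aa,p=profile(d,(536.5,-11.5)); b=p.mean(1); print(" ".join(f"{int(np.degrees(t))}:{int(v)}" for t,v in zip(aa[::2],np.maximum(b[::2],b[1::2]))))
np.save("/tmp/x.npy",0)
tiles=[]
for n in D:
    u=proj(D[n],[[536,-11,90]])[0].astype(int); f=D[n]["frame"][u[1]-65:u[1]+65,u[0]-65:u[0]+65,::-1]; tiles.append(cv2.resize(f,(400,400),interpolation=cv2.INTER_CUBIC)); print(n,u)
cv2.imwrite("pics/crop1.png",np.hstack(tiles))
for c in D:
  for t in("stand","knob_mid","index","pointer","turntable"):
    print(c,t,[( np.round(q["position"],1).tolist(),round(q["p"],2)) for q in viewer.mark_of(c,t)][:2])
E
python3 m.py
```

```text
top cam at [ 464.   29. 1304.]
(np.float64(-87.22083333333333), np.float64(535.0), np.float64(-11.0))
0:54 4:54 8:57 12:60 16:56 20:55 24:55 28:55 32:55 36:55 40:54 44:54 48:55 52:55 56:54 59:54 64:54 68:54 72:55 75:55 80:55 84:55 88:55 91:55 96:55 100:56 104:55 108:56 112:55 116:56 119:57 124:56 128:56 132:56 136:57 140:57 144:58 148:57 151:57 156:57 160:57 163:57 168:57 172:56 176:57 180:56 183:70 188:83 192:82 196:67 200:54 203:54 208:54 212:53 216:54 220:50 224:45 228:33 232:32 235:42 239:54 244:100 248:131 252:91 256:54 260:54 264:54 267:54 272:54 276:54 280:55 284:55 288:55 292:55 296:54 300:55 303:55 308:54 312:54 316:54 320:55 324:55 327:57 332:60 336:60 340:59 344:58 348:58 352:57 356:55
side cam at [ 152. -824.  836.]
(np.float64(-49.6), np.float64(533.0), np.float64(-17.0))
0:74 4:75 8:78 12:71 16:77 20:81 24:84 28:82 32:83 36:83 40:81 44:83 48:103 52:127 56:141 59:151 64:154 68:153 72:149 75:138 80:120 84:98 88:80 91:79 96:77 100:77 104:77 108:76 112:77 116:78 119:78 124:77 128:77 132:77 136:77 140:77 144:78 148:78 151:78 156:76 160:76 163:77 168:77 172:77 176:76 180:83 1
[... 202 characters left out ...]
6:74 300:74 303:73 308:73 312:74 316:73 320:76 324:81 327:82 332:77 336:76 340:76 344:75 348:76 352:76 356:75
top [334 227]
side [289 220]
top stand [([533.3, -9.8, -3.2], 0.6)]
top knob_mid [([466.2, -67.4, 114.4], 0.41)]
top index [([496.4, -120.8, 58.3], 0.67)]
top pointer [([654.8, 17.2, 67.0], 0.75)]Traceback (most recent call last):
  File "m.py", line 19, in <module>
    print(c,t,[( np.round(q["position"],1).tolist(),round(q["p"],2)) for q in viewer.mark_of(c,t)][:2])
                                                                              ~~~~~~~~~~~~~~^^^^^
ValueError: it knows: crank, drag_plate, index, knob_mid, oil_tin, plane, pointer, pot, sanding_block, screwdriver, stand
```

View pics/crop1.png

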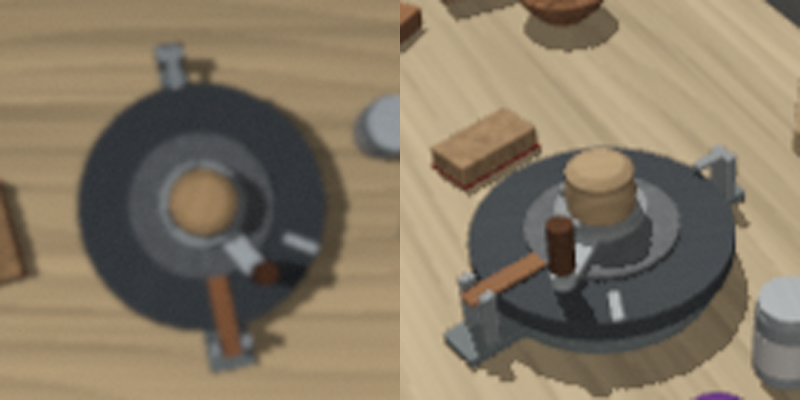

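The crop shows the pot upright in the middle, knob at top-crop (265,272) and side-crop (560,246), strip at (300,243), and the tongue and fork at the lower left. All are consistent with an axis near (535.5,-11.5).

```bash
python3 - <<'E'
from plant import sensors, viewer, r
from h import *
for n in("top","side"):
    d=viewer.camera(n); np.savez(f"cal_{n}",m=d["mtx"],k=d["k1"],T=d["camera_from_world"])
    tgt={"top":(355.1,250.4),"side":(276,235)}[n]; z={"top":130,"side":113}[n]
    for c in((535.5,-11.5),):
        for a in np.arange(-2.7,-2.1,0.1):
            print(n,round(a,2),proj(d,ring(c,95,np.array([a]),z))[0].round(1),tgt)
    hsv=d["frame"].astype(int); 
    print(n,"pot top px",proj(d,[[535.5,-11.5,142]])[0].round(1))
print(sensors.get_obs()["position"],sensors.get_obs()["clock"])
E
```

```text
top -2.7 [348.5 255. ] (355.1, 250.4)
top -2.6 [351.2 253.5] (355.1, 250.4)
top -2.5 [353.7 251.8] (355.1, 250.4)
top -2.4 [356.1 249.9] (355.1, 250.4)
top -2.3 [358.2 247.7] (355.1, 250.4)
top -2.2 [360.1 245.3] (355.1, 250.4)
top -2.1 [361.8 242.7] (355.1, 250.4)
top pot top px [335.5 226.8]
side -2.7 [268.6 231.8] (276, 235)
side -2.6 [271.3 233. ] (276, 235)
side -2.5 [274.2 234. ] (276, 235)
side -2.4 [277.3 234.8] (276, 235)
side -2.3 [280.5 235.4] (276, 235)
side -2.2 [283.8 235.7] (276, 235)
side -2.1 [287.2 235.9] (276, 235)
side pot top px [288.8 207. ]
[183.1643068  649.67039126 218.63469797] 1.3
```

>>> send_rows:
  deltas:
    - [[-0.222,-0.295,0,0,0,0,0.5],[-0.443,-0.59,0,0,0,0,0.5],[-0.665,-0.885,0,0,0,0,0.5]]

```text
clock: 1.55
position: [223.2, 545.3, 218.1]
orientation: [-3.141, -0.0, 2.868]
ft_force: [0.9, 1.0, 0.3]
finger_gap: 0.837
grasp_force: 0.0
```

>>> send_rows:
  deltas:
    - [[-0.222,-0.295,0,0,0,0,0.5],[-0.443,-0.59,0,0,0,0,0.5],[-0.665,-0.885,0,0,0,0,0.5]]

```text
clock: 1.8
position: [263.3, 441.6, 218.6]
orientation: [3.141, 0.0, 2.867]
ft_force: [0.9, 1.3, 0.4]
finger_gap: 0.621
grasp_force: 0.0
```

>>> send_rows:
  deltas:
    - [[-0.222,-0.295,0,0,0,0,0.5],[-0.443,-0.59,0,0,0,0,0.5],[-0.665,-0.885,0,0,0,0,0.5]]

```text
clock: 2.05
position: [303.3, 338.4, 218.7]
orientation: [3.141, 0.0, 2.867]
ft_force: [1.7, -1.2, 0.8]
finger_gap: 0.506
grasp_force: 0.0
```

>>> send_rows:
  deltas:
    - [[-0.222,-0.295,0,0,0,0,0.5],[-0.443,-0.59,0,0,0,0,0.5],[-0.665,-0.885,0,0,0,0,0.5]]

```text
clock: 2.3
position: [343.2, 235.2, 218.9]
orientation: [3.141, 0.001, 2.867]
ft_force: [0.8, 0.4, -0.5]
finger_gap: 0.501
grasp_force: 0.0
```

>>> send_rows:
  deltas:
    - [[-0.222,-0.295,0,0,0,0,0.5],[-0.443,-0.59,0,0,0,0,0.5],[-0.665,-0.885,0,0,0,0,0.5]]

```text
clock: 2.55
position: [383.3, 131.8, 219.0]
orientation: [3.141, 0.001, 2.867]
ft_force: [1.1, 0.2, -0.4]
finger_gap: 0.499
grasp_force: 0.0
```

>>> send_rows:
  deltas:
    - [[-0.222,-0.295,0,0,0,0,0.5],[-0.443,-0.59,0,0,0,0,0.5],[-0.665,-0.885,0,0,0,0,0.5]]

```text
clock: 2.8
position: [423.3, 28.4, 219.0]
orientation: [3.141, 0.001, 2.867]
ft_force: [0.3, 0.6, -0.0]
finger_gap: 0.497
grasp_force: 0.0
```

>>> send_rows:
  deltas:
    - [[-0.222,-0.295,0,0,0,0,0.5],[-0.443,-0.59,0,0,0,0,0.5],[-0.665,-0.885,0,0,0,0,0.5],[-0.665,-0.885,0,0,0,0,0.5],[-0.665,-0.885,0,0,0,0,0.5],[-0.665,-0.885,0,0,0,0,0.5]]

```text
clock: 3.3
position: [463.0, -72.7, 218.6]
orientation: [3.141, -0.0, 2.866]
ft_force: [0.4, 1.2, 0.2]
finger_gap: 0.501
grasp_force: 0.0
```

>>> send_rows:
  deltas:
    - [[0,0,0.25,0,0,0,0.5],[0,0,0.5,0,0,0,0.5],[0,0,0.7,0,0,0,0.5],[0,0,0.7,0,0,0,0.5]]

```text
clock: 3.63
position: [461.5, -71.3, 145.1]
orientation: [-3.141, -0.004, 2.869]
ft_force: [-0.2, -0.9, -1.0]
finger_gap: 0.497
grasp_force: 0.0
```

>>> send_rows:
  deltas:
    - [[0,0,0.2,0,0,0,0.5],[0,0,0.35,0,0,0,0.5],[0,0,0.516,0,0,0,0.5],[0,0,0.516,0,0,0,0.5]]

```text
clock: 3.97
position: [462.2, -71.8, 95.6]
orientation: [-3.142, -0.002, 2.868]
ft_force: [-0.8, 0.2, -1.0]
finger_gap: 0.499
grasp_force: 0.0
```

```bash
python3 - <<'E'
from plant import sensors, viewer, r
from h import *
t=[]
for n in("top","side"):
    d=viewer.camera(n); u=proj(d,[[500,-40,110]])[0].astype(int); f=d["frame"][u[1]-60:u[1]+60,u[0]-60:u[0]+60,::-1]; t.append(cv2.resize(f,(400,400),interpolation=cv2.INTER_CUBIC))
cv2.imwrite("pics/g.png",np.hstack(t)); o=sensors.get_obs(); print(o["position"],o["ft_force"])
E
```

```text
[463.30397931 -72.3028115   98.32643743] [-0.05416475 -0.3275624   0.86399597]
```

View pics/g.png

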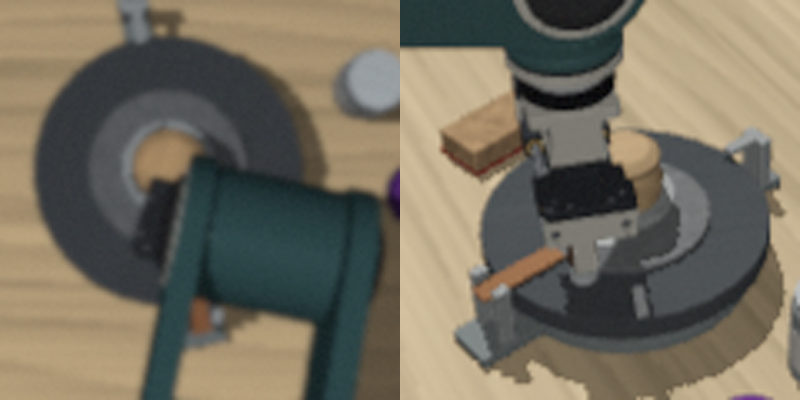

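The fingers straddle the knob (side crop (585,255)), and the strip stays visible in the side view at (640,300). Closing now.

>>> send_rows:
  deltas:
    - [[0,0,0,0,0,0,0.35],[0,0,0,0,0,0,0.1],[0,0,0,0,0,0,0.1],[0,0,0,0,0,0,0.1],[0,0,0,0,0,0,0.1],[0,0,0,0,0,0,0.1]]

```text
clock: 4.57
position: [463.5, -73.0, 97.8]
orientation: [3.141, 0.001, 2.867]
ft_force: [-0.0, 0.2, 6.8]
finger_gap: 0.277
grasp_force: 30.0
```

```bash
cat > gen.py <<'E'
# circle rows: python3 gen.py <start cmd angle> <crank speed list per call> ; a in rad, commanded TCP centre fixed
import sys, numpy as np
C=np.array([535.5,-11.5]); yaw=2.8668
X=np.array([np.cos(yaw),np.sin(yaw)]); Y=np.array([np.sin(yaw),-np.cos(yaw)])
def rows(a0,speeds,hand=0.1,n=None):
    """speeds: crank rad/s of each row; prints calls of 6 rows"""
    a=a0; out=[]; n=n or 6
    for i in range(0,len(speeds),n):
        p0=C+95*np.array([np.cos(a),np.sin(a)]); b=[]
        for s in speeds[i:i+n]:
            a+=s/12; d=C+95*np.array([np.cos(a),np.sin(a)])-p0; b.append([round(float(d@X)/100,3),round(float(d@Y)/100,3),0,0,0,0,hand])
        print("[[["+"], [".join(", ".join(f"{v:g}" for v in q) for q in b)+"]]]")
    print("end angle",round(a,4))
E
python3 - <<'E'
from plant import sensors
from gen import *
o=sensors.get_obs(); print(o["clock"],o["position"],o["ft_force"],o["finger_gap"],o["grasp_force"])
rows(-2.44,[0.3,.5]+[.6]*4+[.6]*6)
E
```

```text
4.5667 [463.50955319 -72.97675954  97.77714401] [-0.04117116  0.21038368  6.76372887] 0.27700129569299586 30.001157589722425
[[[-0.02, -0.013, 0, 0, 0, 0, 0.1], [-0.054, -0.034, 0, 0, 0, 0, 0.1], [-0.095, -0.057, 0, 0, 0, 0, 0.1], [-0.138, -0.077, 0, 0, 0, 0, 0.1], [-0.182, -0.096, 0, 0, 0, 0, 0.1], [-0.226, -0.112, 0, 0, 0, 0, 0.1]]]
[[[-0.045, -0.014, 0, 0, 0, 0, 0.1], [-0.091, -0.026, 0, 0, 0, 0, 0.1], [-0.138, -0.036, 0, 0, 0, 0, 0.1], [-0.185, -0.043, 0, 0, 0, 0, 0.1], [-0.232, -0.048, 0, 0, 0, 0, 0.1], [-0.279, -0.05, 0, 0, 0, 0, 0.1]]]
end angle -1.8733
```

>>> send_rows:
  deltas:
    - [[-0.02,-0.013,0,0,0,0,0.1],[-0.054,-0.034,0,0,0,0,0.1],[-0.095,-0.057,0,0,0,0,0.1],[-0.138,-0.077,0,0,0,0,0.1],[-0.182,-0.096,0,0,0,0,0.1],[-0.226,-0.112,0,0,0,0,0.1]]

```text
clock: 5.07
position: [482.6, -89.6, 97.8]
orientation: [3.14, 0.002, 2.867]
ft_force: [4.7, 6.9, 5.5]
finger_gap: 0.273
grasp_force: 30.0
```

>>> send_rows:
  deltas:
    - [[-0.045,-0.014,0,0,0,0,0.1],[-0.091,-0.026,0,0,0,0,0.1],[-0.138,-0.036,0,0,0,0,0.1],[-0.185,-0.043,0,0,0,0,0.1],[-0.232,-0.048,0,0,0,0,0.1],[-0.279,-0.05,0,0,0,0,0.1]]

```text
clock: 5.57
position: [508.2, -101.3, 97.8]
orientation: [3.139, 0.001, 2.867]
ft_force: [2.6, 10.9, 6.6]
finger_gap: 0.273
grasp_force: 30.0
```

```bash
cat > idx.py <<'E'
from plant import sensors, viewer, r
from h import *
PTR=0.226; C=(535.5,-11.5)
def read(cam="side",tag=None):
    t=sensors.get_obs()["clock"]; d=viewer.camera(cam)
    c=C if cam=="top" else C
    n=720; a,p=profile(d,c,n)
    b=p.mean(1)-40*(p.max(1)-p.min(1)>45)   # strip is bright and colourless
    k=np.ones(21)/21; base=np.array([np.median(np.take(b,range(i-60,i+60),mode="wrap")) for i in range(n)])
    s=np.convolve(np.r_[b[-10:],b,b[:10]]-np.r_[base[-10:],base,base[:10]],k,"valid")
    pk=[]
    s2=s.copy()
    for _ in range(4):
        i=int(s2.argmax()); j=np.arange(i-14,i+15)%n; w=np.clip((b-base)[j],0,None); off=(w*np.arange(-14,15)).sum()/max(w.sum(),1e-6)
        pk.append((round((( (i+off)*2*np.pi/n-PTR+np.pi)%(2*np.pi))-np.pi,3),round(s[i])))
        s2[np.arange(i-30,i+31)%n]=-99
    print(cam,round(t,3),"wheel angle,strength:",pk)
    if tag: cv2.imwrite(f"pics/{tag}.png",d["frame"][:,:,::-1])
    return d
E
python3 - <<'E'
from idx import *
from gen import rows
read("side"); read("top")
o=sensors.get_obs(); p=o["position"][:2]-C; print(o["clock"],o["position"],np.hypot(*p),np.arctan2(p[1],p[0]),o["ft_force"])
rows(-1.8733,[.6]*6+[.9]*6+[1.2]*6+[1.5]*6+[1.8]*6)
E
```

```text
side 5.567 wheel angle,strength: [(np.float64(0.699), 26), (np.float64(-2.097), 10), (np.float64(0.522), 3), (np.float64(2.981), 3)]
top 5.617 wheel angle,strength: [(np.float64(-1.867), 7), (np.float64(-2.972), 3), (np.float64(-0.615), 2), (np.float64(0.001), 2)]
5.6667 [ 508.39646663 -101.38253882   97.73614264] 93.88009536867406 -1.8636689618649118 [ 2.66089923 10.01045043  8.14471621]
[[[-0.047, -0, 0, 0, 0, 0, 0.1], [-0.095, 0.002, 0, 0, 0, 0, 0.1], [-0.142, 0.007, 0, 0, 0, 0, 0.1], [-0.189, 0.014, 0, 0, 0, 0, 0.1], [-0.236, 0.023, 0, 0, 0, 0, 0.1], [-0.282, 0.035, 0, 0, 0, 0, 0.1]]]
[[[-0.068, 0.022, 0, 0, 0, 0, 0.1], [-0.134, 0.048, 0, 0, 0, 0, 0.1], [-0.198, 0.08, 0, 0, 0, 0, 0.1], [-0.259, 0.116, 0, 0, 0, 0, 0.1], [-0.317, 0.157, 0, 0, 0, 0, 0.1], [-0.373, 0.202, 0, 0, 0, 0, 0.1]]]
[[[-0.068, 0.066, 0, 0, 0, 0, 0.1], [-0.129, 0.139, 0, 0, 0, 0, 0.1], [-0.183, 0.217, 0, 0, 0, 0, 0.1], [-0.228, 0.301, 0, 0, 0, 0, 0.1], [-0.265, 0.388, 0, 0, 0, 0, 0.1], [-0.293, 0.479, 0, 0, 0, 0, 0.1]]]
[[[-0.022, 0.117, 0, 0, 0, 0, 0.1], [-0.029, 0.235, 0, 0, 0, 0, 0.1], [-0.022, 0.354, 0, 0, 0, 0, 0.1], [0.001, 0.47, 0, 0, 0, 0, 0.1], [0.037, 0.583, 0, 0, 0, 0, 0.1], [0.088, 0.69, 0, 0, 0, 0, 0.1]]]
[[[0.078, 0.119, 0, 0, 0, 0, 0.1], [0.172, 0.226, 0, 0, 0, 0, 0.1], [0.282, 0.317, 0, 0, 0, 0, 0.1], [0.403, 0.391, 0, 0, 0, 0, 0.1], [0.535, 0.445, 0, 0, 0, 0, 0.1], [0.673, 0.48, 0, 0, 0, 0, 0.1]]]
end angle 1.1267
```

>>> send_rows:
  deltas:
    - [[-0.047,0,0,0,0,0,0.1],[-0.095,0.002,0,0,0,0,0.1],[-0.142,0.007,0,0,0,0,0.1],[-0.189,0.014,0,0,0,0,0.1],[-0.236,0.023,0,0,0,0,0.1],[-0.282,0.035,0,0,0,0,0.1]]

```text
clock: 6.17
position: [536.0, -105.1, 97.7]
orientation: [3.139, 0.0, 2.867]
ft_force: [-0.5, 13.6, 8.0]
finger_gap: 0.271
grasp_force: 30.0
```

>>> send_rows:
  deltas:
    - [[-0.068,0.022,0,0,0,0,0.1],[-0.134,0.048,0,0,0,0,0.1],[-0.198,0.08,0,0,0,0,0.1],[-0.259,0.116,0,0,0,0,0.1],[-0.317,0.157,0,0,0,0,0.1],[-0.373,0.202,0,0,0,0,0.1]]

```text
clock: 6.67
position: [576.9, -95.4, 97.7]
orientation: [3.139, -0.002, 2.867]
ft_force: [-8.5, 16.5, 11.5]
finger_gap: 0.275
grasp_force: 30.0
```

>>> send_rows:
  deltas:
    - [[-0.068,0.066,0,0,0,0,0.1],[-0.129,0.139,0,0,0,0,0.1],[-0.183,0.217,0,0,0,0,0.1],[-0.228,0.301,0,0,0,0,0.1],[-0.265,0.388,0,0,0,0,0.1],[-0.293,0.479,0,0,0,0,0.1]]

```text
clock: 7.17
position: [617.3, -57.6, 97.7]
orientation: [3.14, -0.003, 2.867]
ft_force: [-16.5, 8.2, 14.0]
finger_gap: 0.273
grasp_force: 30.0
```

>>> send_rows:
  deltas:
    - [[-0.022,0.117,0,0,0,0,0.1],[-0.029,0.235,0,0,0,0,0.1],[-0.022,0.354,0,0,0,0,0.1],[0.001,0.47,0,0,0,0,0.1],[0.037,0.583,0,0,0,0,0.1],[0.088,0.69,0,0,0,0,0.1]]

```text
clock: 7.67
position: [627.8, 10.1, 97.7]
orientation: [-3.141, -0.001, 2.867]
ft_force: [-9.9, -3.1, 9.8]
finger_gap: 0.273
grasp_force: 30.0
```

```bash
python3 - <<'E'
from idx import *
read("side"); read("top")
o=sensors.get_obs(); p=o["position"][:2]-C; print(o["clock"],o["position"],np.hypot(*p),np.arctan2(p[1],p[0]),o["ft_force"])
E
```

```text
side 7.667 wheel angle,strength: [(np.float64(-1.738), 32), (np.float64(0.926), 15), (np.float64(0.068), 12), (np.float64(1.173), 10)]
top 7.717 wheel angle,strength: [(np.float64(-1.701), 27), (np.float64(-2.555), 16), (np.float64(-0.882), 11), (np.float64(1.535), 3)]
7.7667 [627.51336181  10.84986355  97.71967811] 94.68883330690879 0.2382833598747096 [-8.85285435 -1.83492173  8.82730569]
```

>>> send_rows:
  deltas:
    - [[0.078,0.119,0,0,0,0,0.1],[0.172,0.226,0,0,0,0,0.1],[0.282,0.317,0,0,0,0,0.1],[0.403,0.391,0,0,0,0,0.1],[0.535,0.445,0,0,0,0,0.1],[0.673,0.48,0,0,0,0,0.1]]

```text
clock: 8.27
position: [576.8, 75.2, 97.8]
orientation: [3.14, 0.002, 2.867]
ft_force: [2.8, 2.9, 6.2]
finger_gap: 0.277
grasp_force: 30.0
```

```bash
python3 - <<'E'
from idx import *
from gen import rows
read("side","s1"); read("top","t1")
o=sensors.get_obs(); p=o["position"][:2]-C; print(o["clock"],o["position"],np.hypot(*p),np.arctan2(p[1],p[0]),o["ft_force"])
rows(1.1267,[1.8,1.9,2.0]+[2.0]*9)
E
```

```text
side 8.267 wheel angle,strength: [(np.float64(-1.415), 32), (np.float64(-2.096), 31), (np.float64(-2.299), 7), (np.float64(1.109), 6)]
top 8.317 wheel angle,strength: [(np.float64(-1.375), 23), (np.float64(-2.102), 21), (np.float64(2.96), 16), (np.float64(-3.082), 6)]
8.3667 [575.90166295  75.58432573  97.898466  ] 95.99986540080445 1.1364128159069913 [3.14721224 5.13136988 2.33033891]
[[[0.142, 0.013, 0, 0, 0, 0, 0.1], [0.292, 0.004, 0, 0, 0, 0, 0.1], [0.446, -0.03, 0, 0, 0, 0, 0.1], [0.592, -0.09, 0, 0, 0, 0, 0.1], [0.727, -0.174, 0, 0, 0, 0, 0.1], [0.845, -0.278, 0, 0, 0, 0, 0.1]]]
[[[0.1, -0.123, 0, 0, 0, 0, 0.1], [0.178, -0.26, 0, 0, 0, 0, 0.1], [0.232, -0.409, 0, 0, 0, 0, 0.1], [0.26, -0.565, 0, 0, 0, 0, 0.1], [0.263, -0.723, 0, 0, 0, 0, 0.1], [0.239, -0.879, 0, 0, 0, 0, 0.1]]]
end angle 3.1017
```

```bash
python3 - <<'E'
import cv2,numpy as np
s=cv2.imread("pics/s1.png")[155:285,215:360]; t=cv2.imread("pics/t1.png")[160:290,265:410]
cv2.imwrite("pics/c2.png",np.hstack([cv2.resize(x,(400,358),interpolation=cv2.INTER_CUBIC) for x in(s,t)]))
E
```

```text
(no output)
```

View pics/c2.png

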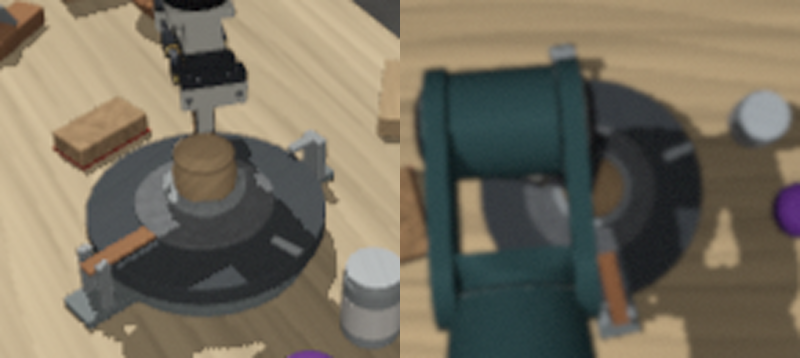

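The strip is confirmed at side-crop (287,245) and top-crop (680,152), i.e. −1.4 rad. The −2.1 peak is only a lit patch in the shadow.

>>> send_rows:
  deltas:
    - [[0.142,0.013,0,0,0,0,0.1],[0.292,0.004,0,0,0,0,0.1],[0.446,-0.03,0,0,0,0,0.1],[0.592,-0.09,0,0,0,0,0.1],[0.727,-0.174,0,0,0,0,0.1],[0.845,-0.278,0,0,0,0,0.1]]

```text
clock: 8.87
position: [486.8, 72.1, 97.8]
orientation: [3.138, -0.001, 2.868]
ft_force: [-4.6, 9.2, 9.1]
finger_gap: 0.272
grasp_force: 30.0
```

>>> send_rows:
  deltas:
    - [[0.1,-0.123,0,0,0,0,0.1],[0.178,-0.26,0,0,0,0,0.1],[0.232,-0.409,0,0,0,0,0.1],[0.26,-0.565,0,0,0,0,0.1],[0.263,-0.723,0,0,0,0,0.1],[0.239,-0.879,0,0,0,0,0.1]]

```text
clock: 9.37
position: [439.6, -8.0, 97.8]
orientation: [-3.142, -0.001, 2.867]
ft_force: [-6.0, 0.7, 9.2]
finger_gap: 0.272
grasp_force: 30.0
```

```bash
cat > sim.py <<'E'
import numpy as np
from scipy.optimize import least_squares
H=[(4.567,0)]+[(1/12,.3),(1/12,.5),(10/12,.6),(.1,0),(.5,.6),(.5,.9),(.5,1.2),(.5,1.5),(.1,0),(.5,1.8),(.1,0),(1/12,1.8),(1/12,1.9),(10/12,2.0)]
O=[(4,-2.18),(7.667,-1.738),(7.717,-1.701),(8.267,-1.415),(8.317,-1.375)]
def run(I,dry,H,th0=-2.18,dt=1/240,w0=0,t0=0,drag=.005,k=.06):
    th,w,t=th0,w0,t0; T=[t];A=[th];W=[w]
    for dur,c in H:
        for _ in range(max(1,round(dur/dt))):
            tau=k*(c-w)-drag*w
            if abs(w)<1e-9: w=0 if abs(tau)<=dry else dt/I*(tau-np.sign(tau)*dry)
            else:
                n=w+dt/I*(tau-np.sign(w)*dry); w=0. if n*w<0 and abs(k*c)<=dry else n
            th+=w*dt; t+=dt; T.append(t);A.append(th);W.append(w)
    return map(np.array,(T,A,W))
def fit(H,O):
    o=np.array(O)
    def f(p):
        T,A,W=run(p[0],p[1],H,th0=p[2]); return np.interp(o[:,0],T,A)-o[:,1]
    s=least_squares(f,[.063,.035,-2.18],bounds=([.04,.01,-2.3],[.09,.072,-2.05]),diff_step=1e-2,x_scale=[.02,.02,.1]); print("I,dry,th0",s.x.round(4),"res",s.fun.round(3)); return s.x
E
python3 - <<'E'
from idx import *
read("side"); read("top")
o=sensors.get_obs(); print(o["clock"],o["ft_force"])
from sim import *
I,d,t0=fit(H,O); T,A,W=run(I,d,H,t0); print(T[-1],A[-1],W[-1])
from gen import rows
rows(3.1017,[2.2]*12)
E
```

```text
side 9.367 wheel angle,strength: [(np.float64(-0.497), 53), (np.float64(2.089), 36), (np.float64(0.934), 15), (np.float64(1.173), 11)]
top 9.417 wheel angle,strength: [(np.float64(-0.449), 50), (np.float64(2.208), 7), (np.float64(-1.918), 1), (np.float64(0.005), 1)]
9.4667 [-14.42856176  -0.03587489  14.71141552]
I,dry,th0 [ 0.09    0.0279 -2.1767] res [ 0.003 -0.001 -0.014  0.009  0.002]
9.366666666666456 -0.5128088236123133 1.0144611552808527
[[[-0.056, -0.165, 0, 0, 0, 0, 0.1], [-0.141, -0.317, 0, 0, 0, 0, 0.1], [-0.252, -0.45, 0, 0, 0, 0, 0.1], [-0.385, -0.562, 0, 0, 0, 0, 0.1], [-0.537, -0.647, 0, 0, 0, 0, 0.1], [-0.702, -0.703, 0, 0, 0, 0, 0.1]]]
[[[-0.172, -0.025, 0, 0, 0, 0, 0.1], [-0.346, -0.018, 0, 0, 0, 0, 0.1], [-0.516, 0.02, 0, 0, 0, 0, 0.1], [-0.675, 0.089, 0, 0, 0, 0, 0.1], [-0.82, 0.185, 0, 0, 0, 0, 0.1], [-0.945, 0.307, 0, 0, 0, 0, 0.1]]]
end angle 5.3017
```

```bash
python3 - <<'E'
from sim import *
from gen import rows
H+=[(.1,0)]; O+=[(9.367,-.497),(9.417,-.449)]
I,d,t0=fit(H,O); S=[2.3]+[2.5]*14
T,A,W=run(I,d,H+[(1/12,s) for s in S],t0); print(T[-1],A[-1],W[-1], "steady c",(1.57*.065+d)/.06)
rows(3.1017,S,n=5)
E
```

```text
I,dry,th0 [ 0.0872  0.0282 -2.1791] res [ 0.001 -0.001 -0.013  0.013  0.006 -0.004 -0.002]
10.716666666666379 1.1544381159687525 1.4938437088502914 steady c 2.1706705387757514
[[[-0.059, -0.172, 0, 0, 0, 0, 0.1], [-0.159, -0.342, 0, 0, 0, 0, 0.1], [-0.292, -0.488, 0, 0, 0, 0, 0.1], [-0.453, -0.604, 0, 0, 0, 0, 0.1], [-0.633, -0.683, 0, 0, 0, 0, 0.1]]]
[[[-0.193, -0.041, 0, 0, 0, 0, 0.1], [-0.391, -0.04, 0, 0, 0, 0, 0.1], [-0.584, 0.001, 0, 0, 0, 0, 0.1], [-0.765, 0.081, 0, 0, 0, 0, 0.1], [-0.925, 0.197, 0, 0, 0, 0, 0.1]]]
[[[-0.133, 0.146, 0, 0, 0, 0, 0.1], [-0.232, 0.317, 0, 0, 0, 0, 0.1], [-0.294, 0.505, 0, 0, 0, 0, 0.1], [-0.316, 0.701, 0, 0, 0, 0, 0.1], [-0.297, 0.898, 0, 0, 0, 0, 0.1]]]
end angle 6.21
```

>>> send_rows:
  deltas:
    - [[-0.059,-0.172,0,0,0,0,0.1],[-0.159,-0.342,0,0,0,0,0.1],[-0.292,-0.488,0,0,0,0,0.1],[-0.453,-0.604,0,0,0,0,0.1],[-0.633,-0.683,0,0,0,0,0.1]]

```text
clock: 9.88
position: [484.2, -91.0, 97.8]
orientation: [3.139, 0.002, 2.866]
ft_force: [10.9, 19.7, 2.6]
finger_gap: 0.272
grasp_force: 30.0
```

>>> send_rows:
  deltas:
    - [[-0.193,-0.041,0,0,0,0,0.1],[-0.391,-0.04,0,0,0,0,0.1],[-0.584,0.001,0,0,0,0,0.1],[-0.765,0.081,0,0,0,0,0.1],[-0.925,0.197,0,0,0,0,0.1]]

```text
clock: 10.3
position: [578.3, -95.0, 97.6]
orientation: [3.138, -0.002, 2.867]
ft_force: [-13.4, 24.6, 14.4]
finger_gap: 0.272
grasp_force: 30.0
```

>>> send_rows:
  deltas:
    - [[-0.133,0.146,0,0,0,0,0.1],[-0.232,0.317,0,0,0,0,0.1],[-0.294,0.505,0,0,0,0,0.1],[-0.316,0.701,0,0,0,0,0.1],[-0.297,0.898,0,0,0,0,0.1]]

```text
clock: 10.72
position: [630.0, -17.3, 97.6]
orientation: [-3.141, -0.003, 2.867]
ft_force: [-21.1, 0.9, 12.7]
finger_gap: 0.275
grasp_force: 30.0
```

```bash
python3 - <<'E'
from idx import *
read("side"); read("top")
o=sensors.get_obs(); print(o["clock"],o["ft_force"],o["position"])
from gen import rows
rows(6.21,[2.3]*20,n=5)
E
```

```text
side 10.717 wheel angle,strength: [(np.float64(1.153), 31), (np.float64(-0.061), 12), (np.float64(0.901), 10), (np.float64(-1.456), 5)]
top 10.767 wheel angle,strength: [(np.float64(1.219), 54), (np.float64(-1.283), 10), (np.float64(-2.312), 8), (np.float64(-0.312), 2)]
10.8167 [-14.44733525   1.70668214  12.73311974] [629.87441447 -15.97806311  97.6697779 ]
[[[0.053, 0.174, 0, 0, 0, 0, 0.1], [0.139, 0.334, 0, 0, 0, 0, 0.1], [0.253, 0.476, 0, 0, 0, 0, 0.1], [0.392, 0.592, 0, 0, 0, 0, 0.1], [0.551, 0.681, 0, 0, 0, 0, 0.1]]]
[[[0.173, 0.056, 0, 0, 0, 0, 0.1], [0.353, 0.079, 0, 0, 0, 0, 0.1], [0.535, 0.066, 0, 0, 0, 0, 0.1], [0.71, 0.02, 0, 0, 0, 0, 0.1], [0.874, -0.06, 0, 0, 0, 0, 0.1]]]
[[[0.145, -0.109, 0, 0, 0, 0, 0.1], [0.267, -0.244, 0, 0, 0, 0, 0.1], [0.362, -0.399, 0, 0, 0, 0, 0.1], [0.424, -0.57, 0, 0, 0, 0, 0.1], [0.453, -0.749, 0, 0, 0, 0, 0.1]]]
[[[-0.006, -0.182, 0, 0, 0, 0, 0.1], [-0.046, -0.359, 0, 0, 0, 0, 0.1], [-0.119, -0.525, 0, 0, 0, 0, 0.1], [-0.222, -0.675, 0, 0, 0, 0, 0.1], [-0.353, -0.802, 0, 0, 0, 0, 0.1]]]
end angle 10.0433
```

>>> send_rows:
  deltas:
    - [[0.053,0.174,0,0,0,0,0.1],[0.139,0.334,0,0,0,0,0.1],[0.253,0.476,0,0,0,0,0.1],[0.392,0.592,0,0,0,0,0.1],[0.551,0.681,0,0,0,0,0.1]]

```text
clock: 11.23
position: [596.2, 62.8, 97.8]
orientation: [3.142, 0.001, 2.867]
ft_force: [-2.4, -3.4, 7.6]
finger_gap: 0.273
grasp_force: 30.0
```

>>> send_rows:
  deltas:
    - [[0.173,0.056,0,0,0,0,0.1],[0.353,0.079,0,0,0,0,0.1],[0.535,0.066,0,0,0,0,0.1],[0.71,0.02,0,0,0,0,0.1],[0.874,-0.06,0,0,0,0,0.1]]

```text
clock: 11.65
position: [509.7, 81.7, 97.8]
orientation: [3.139, 0.0, 2.868]
ft_force: [-0.7, 6.1, 8.5]
finger_gap: 0.273
grasp_force: 30.0
```

>>> send_rows:
  deltas:
    - [[0.145,-0.109,0,0,0,0,0.1],[0.267,-0.244,0,0,0,0,0.1],[0.362,-0.399,0,0,0,0,0.1],[0.424,-0.57,0,0,0,0,0.1],[0.453,-0.749,0,0,0,0,0.1]]

```text
clock: 12.07
position: [444.8, 20.7, 97.8]
orientation: [3.141, -0.002, 2.868]
ft_force: [-5.9, 2.0, 10.5]
finger_gap: 0.271
grasp_force: 30.0
```

>>> send_rows:
  deltas:
    - [[-0.006,-0.182,0,0,0,0,0.1],[-0.046,-0.359,0,0,0,0,0.1],[-0.119,-0.525,0,0,0,0,0.1],[-0.222,-0.675,0,0,0,0,0.1],[-0.353,-0.802,0,0,0,0,0.1]]

```text
clock: 12.48
position: [458.8, -67.5, 97.8]
orientation: [3.141, 0.002, 2.866]
ft_force: [9.1, 7.9, 2.0]
finger_gap: 0.276
grasp_force: 30.0
```

```bash
python3 - <<'E'
from idx import *
read("side")
o=sensors.get_obs(); print(o["clock"],o["ft_force"],o["position"])
from sim import *
H+=[(.1,0),(1/12,2.3),(14/12,2.5),(.1,0),(20/12,2.3)]; O+=[(9.367,-.497),(9.417,-.449),(10.717,1.153),(10.767,1.219)]
I,d,t0=fit(H,O); S=[2.2]*25
T,A,W=run(I,d,H,t0); print(T[-1],A[-1],A[-1]-2*np.pi,W[-1], "steady c",(1.57*.065+d)/.06)
from gen import rows
rows(10.0433,S,n=5)
E
```

```text
side 12.483 wheel angle,strength: [(np.float64(-2.597), 17), (np.float64(1.508), 15), (np.float64(0.661), 14), (np.float64(0.875), 6)]
12.5333 [-0.36928944 -0.46793288  2.65652969] [460.47636096 -69.16472322  97.83177746]
I,dry,th0 [ 0.0882  0.028  -2.1795] res [ 0.001 -0.    -0.013  0.013  0.007 -0.005 -0.003 -0.003  0.004]
12.483333333332945 3.7883410962411967 -2.4948442109383895 1.5932469091183743 steady c 2.1679707106272605
[[[-0.145, -0.096, 0, 0, 0, 0, 0.1], [-0.305, -0.164, 0, 0, 0, 0, 0.1], [-0.475, -0.202, 0, 0, 0, 0, 0.1], [-0.649, -0.208, 0, 0, 0, 0, 0.1], [-0.821, -0.183, 0, 0, 0, 0, 0.1]]]
[[[-0.164, 0.056, 0, 0, 0, 0, 0.1], [-0.316, 0.142, 0, 0, 0, 0, 0.1], [-0.449, 0.254, 0, 0, 0, 0, 0.1], [-0.56, 0.388, 0, 0, 0, 0, 0.1], [-0.644, 0.54, 0, 0, 0, 0, 0.1]]]
[[[-0.055, 0.165, 0, 0, 0, 0, 0.1], [-0.08, 0.337, 0, 0, 0, 0, 0.1], [-0.072, 0.511, 0, 0, 0, 0, 0.1], [-0.033, 0.68, 0, 0, 0, 0, 0.1], [0.036, 0.84, 0, 0, 0, 0, 0.1]]]
[[[0.097, 0.144, 0, 0, 0, 0, 0.1], [0.219, 0.268, 0, 0, 0, 0, 0.1], [0.362, 0.368, 0, 0, 0, 0, 0.1], [0.52, 0.44, 0, 0, 0, 0, 0.1], [0.689, 0.482, 0, 0, 0, 0, 0.1]]]
[[[0.174, 0.011, 0, 0, 0, 0, 0.1], [0.346, -0.011, 0, 0, 0, 0, 0.1], [0.512, -0.063, 0, 0, 0, 0, 0.1], [0.666, -0.145, 0, 0, 0, 0, 0.1], [0.802, -0.253, 0, 0, 0, 0, 0.1]]]
end angle 14.6266
```

>>> send_rows:
  deltas:
    - [[-0.145,-0.096,0,0,0,0,0.1],[-0.305,-0.164,0,0,0,0,0.1],[-0.475,-0.202,0,0,0,0,0.1],[-0.649,-0.208,0,0,0,0,0.1],[-0.821,-0.183,0,0,0,0,0.1]]

```text
clock: 12.95
position: [533.8, -105.4, 97.6]
orientation: [3.138, 0.0, 2.867]
ft_force: [0.1, 23.8, 9.3]
finger_gap: 0.276
grasp_force: 30.0
```

>>> send_rows:
  deltas:
    - [[-0.164,0.056,0,0,0,0,0.1],[-0.316,0.142,0,0,0,0,0.1],[-0.449,0.254,0,0,0,0,0.1],[-0.56,0.388,0,0,0,0,0.1],[-0.644,0.54,0,0,0,0,0.1]]

```text
clock: 13.37
position: [609.1, -70.0, 97.6]
orientation: [3.139, -0.004, 2.867]
ft_force: [-18.8, 14.5, 15.0]
finger_gap: 0.273
grasp_force: 30.0
```

>>> send_rows:
  deltas:
    - [[-0.055,0.165,0,0,0,0,0.1],[-0.08,0.337,0,0,0,0,0.1],[-0.072,0.511,0,0,0,0,0.1],[-0.033,0.68,0,0,0,0,0.1],[0.036,0.84,0,0,0,0,0.1]]

```text
clock: 13.78
position: [628.0, 10.5, 97.7]
orientation: [-3.14, -0.002, 2.867]
ft_force: [-15.2, -3.4, 11.1]
finger_gap: 0.273
grasp_force: 30.0
```

>>> send_rows:
  deltas:
    - [[0.097,0.144,0,0,0,0,0.1],[0.219,0.268,0,0,0,0,0.1],[0.362,0.368,0,0,0,0,0.1],[0.52,0.44,0,0,0,0,0.1],[0.689,0.482,0,0,0,0,0.1]]

```text
clock: 14.2
position: [575.5, 76.0, 97.8]
orientation: [3.141, 0.001, 2.867]
ft_force: [0.7, 0.8, 5.7]
finger_gap: 0.274
grasp_force: 30.0
```

>>> send_rows:
  deltas:
    - [[0.174,0.011,0,0,0,0,0.1],[0.346,-0.011,0,0,0,0,0.1],[0.512,-0.063,0,0,0,0,0.1],[0.666,-0.145,0,0,0,0,0.1],[0.802,-0.253,0,0,0,0,0.1]]

```text
clock: 14.62
position: [490.4, 74.1, 97.8]
orientation: [3.139, -0.001, 2.868]
ft_force: [-3.2, 7.1, 9.8]
finger_gap: 0.273
grasp_force: 30.0
```

```bash
python3 - <<'E'
from idx import *
read("side")
o=sensors.get_obs(); print(o["clock"],o["ft_force"],o["position"])
from sim import *
H+=[(.1,0),(1/12,2.3),(14/12,2.5),(.1,0),(20/12,2.3),(.05,0),(25/12,2.2)]; O+=[(9.367,-.497),(9.417,-.449),(10.717,1.153),(10.767,1.219)]
I,d,t0=fit(H,O); S=[2.2]*35
T,A,W=run(I,d,H,t0); print(T[-1],A[-1],A[-1]-2*np.pi,W[-1], "steady c",(1.57*.065+d)/.06)
from gen import rows
rows(14.6266,S,n=5)
E
```

```text
side 14.617 wheel angle,strength: [(np.float64(0.58), 40), (np.float64(0.898), 15), (np.float64(1.776), 5), (np.float64(-3.097), 4)]
14.6667 [-5.92224258 12.86143509 11.85962018] [488.4599817   72.85053046  97.79857265]
I,dry,th0 [ 0.0882  0.028  -2.1795] res [ 0.001 -0.    -0.013  0.013  0.007 -0.005 -0.003 -0.003  0.004]
14.616666666666157 7.113807489221401 0.8306221820418145 1.5824509889396883 steady c 2.1679707106272605
[[[0.114, -0.131, 0, 0, 0, 0, 0.1], [0.202, -0.281, 0, 0, 0, 0, 0.1], [0.262, -0.445, 0, 0, 0, 0, 0.1], [0.29, -0.616, 0, 0, 0, 0, 0.1], [0.287, -0.79, 0, 0, 0, 0, 0.1]]]
[[[-0.035, -0.17, 0, 0, 0, 0, 0.1], [-0.1, -0.332, 0, 0, 0, 0, 0.1], [-0.194, -0.478, 0, 0, 0, 0, 0.1], [-0.313, -0.605, 0, 0, 0, 0, 0.1], [-0.453, -0.708, 0, 0, 0, 0, 0.1]]]
[[[-0.156, -0.076, 0, 0, 0, 0, 0.1], [-0.324, -0.122, 0, 0, 0, 0, 0.1], [-0.497, -0.137, 0, 0, 0, 0, 0.1], [-0.67, -0.12, 0, 0, 0, 0, 0.1], [-0.838, -0.072, 0, 0, 0, 0, 0.1]]]
[[[-0.156, 0.078, 0, 0, 0, 0, 0.1], [-0.294, 0.183, 0, 0, 0, 0, 0.1], [-0.411, 0.311, 0, 0, 0, 0, 0.1], [-0.503, 0.459, 0, 0, 0, 0, 0.1], [-0.567, 0.621, 0, 0, 0, 0, 0.1]]]
[[[-0.033, 0.171, 0, 0, 0, 0, 0.1], [-0.034, 0.345, 0, 0, 0, 0, 0.1], [-0.003, 0.516, 0, 0, 0, 0, 0.1], [0.058, 0.679, 0, 0, 0, 0, 0.1], [0.148, 0.828, 0, 0, 0, 0, 0.1]]]
[[[0.116, 0.13, 0, 0, 0, 0, 0.1], [0.253, 0.237, 0, 0, 0, 0, 0.1], [0.407, 0.317, 0, 0, 0, 0, 0.1], [0.574, 0.367, 0, 0, 0, 0, 0.1], [0.747, 0.386, 0, 0, 0, 0, 0.1]]]
[[[0.173, -0.013, 0, 0, 0, 0, 0.1], [0.342, -0.057, 0, 0, 0, 0, 0.1], [0.499, -0.131, 0, 0, 0, 0, 0.1], [0.64, -0.232, 0, 0, 0, 0, 0.1], [0.761, -0.358, 0, 0, 0, 0, 0.1]]]
end angle 21.0433
```

```bash
python3 - <<'E'
from sim import *
H+=[(.1,0),(1/12,2.3),(14/12,2.5),(.1,0),(20/12,2.3),(.05,0),(25/12,2.2)]; O+=[(9.367,-.497),(9.417,-.449),(10.717,1.153),(10.767,1.219),(12.483,-2.597+2*np.pi),(14.617,.58+2*np.pi)]
I,d,t0=fit(H,O); T,A,W=run(I,d,H,t0); print(W[-1],(1.57*.065+d)/.06)
from gen import rows
rows(14.6266,[2.25]*15,n=5)
E
```

```text
I,dry,th0 [ 0.0666  0.0343 -2.1133] res [ 0.067 -0.012 -0.024 -0.004 -0.011 -0.024 -0.023 -0.008 -0.001  0.033
  0.008]
1.494678124645424 2.273124877553277
[[[0.116, -0.135, 0, 0, 0, 0, 0.1], [0.206, -0.288, 0, 0, 0, 0, 0.1], [0.264, -0.456, 0, 0, 0, 0, 0.1], [0.291, -0.632, 0, 0, 0, 0, 0.1], [0.284, -0.81, 0, 0, 0, 0, 0.1]]]
[[[-0.04, -0.173, 0, 0, 0, 0, 0.1], [-0.111, -0.336, 0, 0, 0, 0, 0.1], [-0.211, -0.483, 0, 0, 0, 0, 0.1], [-0.337, -0.609, 0, 0, 0, 0, 0.1], [-0.484, -0.709, 0, 0, 0, 0, 0.1]]]
[[[-0.163, -0.071, 0, 0, 0, 0, 0.1], [-0.337, -0.11, 0, 0, 0, 0, 0.1], [-0.515, -0.116, 0, 0, 0, 0, 0.1], [-0.69, -0.088, 0, 0, 0, 0, 0.1], [-0.858, -0.029, 0, 0, 0, 0, 0.1]]]
end angle 17.4391
```

>>> send_rows:
  deltas:
    - [[0.116,-0.135,0,0,0,0,0.1],[0.206,-0.288,0,0,0,0,0.1],[0.264,-0.456,0,0,0,0,0.1],[0.291,-0.632,0,0,0,0,0.1],[0.284,-0.81,0,0,0,0,0.1]]

```text
clock: 15.08
position: [440.5, 2.2, 97.8]
orientation: [3.141, -0.002, 2.868]
ft_force: [-5.1, 1.2, 10.2]
finger_gap: 0.27
grasp_force: 30.0
```

>>> send_rows:
  deltas:
    - [[-0.04,-0.173,0,0,0,0,0.1],[-0.111,-0.336,0,0,0,0,0.1],[-0.211,-0.483,0,0,0,0,0.1],[-0.337,-0.609,0,0,0,0,0.1],[-0.484,-0.709,0,0,0,0,0.1]]

```text
clock: 15.5
position: [470.0, -80.0, 97.8]
orientation: [3.14, 0.002, 2.866]
ft_force: [11.1, 12.5, 1.8]
finger_gap: 0.275
grasp_force: 30.0
```

>>> send_rows:
  deltas:
    - [[-0.163,-0.071,0,0,0,0,0.1],[-0.337,-0.11,0,0,0,0,0.1],[-0.515,-0.116,0,0,0,0,0.1],[-0.69,-0.088,0,0,0,0,0.1],[-0.858,-0.029,0,0,0,0,0.1]]

```text
clock: 15.92
position: [552.1, -103.9, 97.6]
orientation: [3.137, -0.001, 2.867]
ft_force: [-5.0, 24.3, 11.4]
finger_gap: 0.277
grasp_force: 30.0
```

```bash
cat >> sim.py <<'E'
H+=[(.1,0),(1/12,2.3),(14/12,2.5),(.1,0),(20/12,2.3),(.05,0),(25/12,2.2),(.05,0),(15/12,2.25)]
O+=[(9.367,-.497),(9.417,-.449),(10.717,1.153),(10.767,1.219),(12.483,-2.597+2*np.pi),(14.617,.58+2*np.pi)]
E
python3 - <<'E'
from idx import *
read("side","s3"); 
o=sensors.get_obs(); print(o["clock"],o["ft_force"],o["position"])
from sim import *
for OO in(O,O[:-2]):
    I,d,t0=fit(H,OO); T,A,W=run(I,d,H,t0); print(T[-1],A[-1]-2*np.pi,W[-1])
from gen import rows
rows(17.4391,[2.27]*30,n=5)
E
```

```text
side 15.917 wheel angle,strength: [(np.float64(2.425), 58), (np.float64(0.366), 41), (np.float64(1.1), 30), (np.float64(-0.624), 25)]
15.9667 [-3.91995536 15.67476329 11.75738348] [ 554.22308361 -103.21282603   97.66205361]
I,dry,th0 [ 0.0666  0.0343 -2.1133] res [ 0.067 -0.012 -0.024 -0.004 -0.011 -0.024 -0.023 -0.008 -0.001  0.033
  0.008]
15.916666666666083 2.486471595803504 1.5041509476831771
I,dry,th0 [ 0.0882  0.028  -2.1795] res [ 0.001 -0.    -0.013  0.013  0.007 -0.005 -0.003 -0.003  0.004]
15.916666666666083 2.853865796534617 1.591580700845713
[[[-0.155, 0.091, 0, 0, 0, 0, 0.1], [-0.29, 0.209, 0, 0, 0, 0, 0.1], [-0.4, 0.35, 0, 0, 0, 0, 0.1], [-0.482, 0.51, 0, 0, 0, 0, 0.1], [-0.532, 0.682, 0, 0, 0, 0, 0.1]]]
[[[-0.017, 0.179, 0, 0, 0, 0, 0.1], [-0, 0.357, 0, 0, 0, 0, 0.1], [0.05, 0.53, 0, 0, 0, 0, 0.1], [0.132, 0.689, 0, 0, 0, 0, 0.1], [0.242, 0.831, 0, 0, 0, 0, 0.1]]]
[[[0.135, 0.118, 0, 0, 0, 0, 0.1], [0.29, 0.209, 0, 0, 0, 0, 0.1], [0.459, 0.269, 0, 0, 0, 0, 0.1], [0.636, 0.297, 0, 0, 0, 0, 0.1], [0.815, 0.29, 0, 0, 0, 0, 0.1]]]
[[[0.175, -0.04, 0, 0, 0, 0, 0.1], [0.339, -0.112, 0, 0, 0, 0, 0.1], [0.487, -0.214, 0, 0, 0, 0, 0.1], [0.613, -0.342, 0, 0, 0, 0, 0.1], [0.712, -0.491, 0, 0, 0, 0, 0.1]]]
[[[0.07, -0.165, 0, 0, 0, 0, 0.1], [0.107, -0.341, 0, 0, 0, 0, 0.1], [0.111, -0.52, 0, 0, 0, 0, 0.1], [0.081, -0.697, 0, 0, 0, 0, 0.1], [0.018, -0.865, 0, 0, 0, 0, 0.1]]]
[[[-0.093, -0.153, 0, 0, 0, 0, 0.1], [-0.214, -0.286, 0, 0, 0, 0, 0.1], [-0.357, -0.394, 0, 0, 0, 0, 0.1], [-0.518, -0.474, 0, 0, 0, 0, 0.1], [-0.691, -0.521, 0, 0, 0, 0, 0.1]]]
end angle 23.1141
```

```bash
python3 - <<'E'
from gen import rows
rows(17.4391,[2.36]*30,n=5)
E
```

```text
[[[-0.161, 0.095, 0, 0, 0, 0, 0.1], [-0.3, 0.219, 0, 0, 0, 0, 0.1], [-0.412, 0.368, 0, 0, 0, 0, 0.1], [-0.492, 0.537, 0, 0, 0, 0, 0.1], [-0.539, 0.717, 0, 0, 0, 0, 0.1]]]
[[[-0.01, 0.186, 0, 0, 0, 0, 0.1], [0.016, 0.371, 0, 0, 0, 0, 0.1], [0.079, 0.547, 0, 0, 0, 0, 0.1], [0.174, 0.707, 0, 0, 0, 0, 0.1], [0.299, 0.846, 0, 0, 0, 0, 0.1]]]
[[[0.149, 0.112, 0, 0, 0, 0, 0.1], [0.318, 0.192, 0, 0, 0, 0, 0.1], [0.499, 0.238, 0, 0, 0, 0, 0.1], [0.685, 0.247, 0, 0, 0, 0, 0.1], [0.87, 0.22, 0, 0, 0, 0, 0.1]]]
[[[0.176, -0.063, 0, 0, 0, 0, 0.1], [0.336, -0.158, 0, 0, 0, 0, 0.1], [0.474, -0.283, 0, 0, 0, 0, 0.1], [0.585, -0.433, 0, 0, 0, 0, 0.1], [0.665, -0.602, 0, 0, 0, 0, 0.1]]]
[[[0.045, -0.181, 0, 0, 0, 0, 0.1], [0.054, -0.367, 0, 0, 0, 0, 0.1], [0.027, -0.552, 0, 0, 0, 0, 0.1], [-0.036, -0.727, 0, 0, 0, 0, 0.1], [-0.132, -0.887, 0, 0, 0, 0, 0.1]]]
[[[-0.125, -0.138, 0, 0, 0, 0, 0.1], [-0.275, -0.249, 0, 0, 0, 0, 0.1], [-0.444, -0.328, 0, 0, 0, 0, 0.1], [-0.625, -0.373, 0, 0, 0, 0, 0.1], [-0.812, -0.382, 0, 0, 0, 0, 0.1]]]
end angle 23.3391
```

>>> send_rows:
  deltas:
    - [[-0.161,0.095,0,0,0,0,0.1],[-0.3,0.219,0,0,0,0,0.1],[-0.412,0.368,0,0,0,0,0.1],[-0.492,0.537,0,0,0,0,0.1],[-0.539,0.717,0,0,0,0,0.1]]

```text
clock: 16.38
position: [621.9, -49.3, 97.6]
orientation: [3.141, -0.004, 2.867]
ft_force: [-22.8, 10.2, 15.2]
finger_gap: 0.27
grasp_force: 30.0
```

>>> send_rows:
  deltas:
    - [[-0.01,0.186,0,0,0,0,0.1],[0.016,0.371,0,0,0,0,0.1],[0.079,0.547,0,0,0,0,0.1],[0.174,0.707,0,0,0,0,0.1],[0.299,0.846,0,0,0,0,0.1]]

```text
clock: 16.8
position: [616.4, 39.1, 97.8]
orientation: [-3.141, -0.0, 2.867]
ft_force: [-8.2, -5.5, 8.7]
finger_gap: 0.275
grasp_force: 30.0
```

>>> send_rows:
  deltas:
    - [[0.149,0.112,0,0,0,0,0.1],[0.318,0.192,0,0,0,0,0.1],[0.499,0.238,0,0,0,0,0.1],[0.685,0.247,0,0,0,0,0.1],[0.87,0.22,0,0,0,0,0.1]]

```text
clock: 17.22
position: [538.7, 85.1, 97.8]
orientation: [3.139, 0.001, 2.868]
ft_force: [-0.1, 5.3, 6.6]
finger_gap: 0.273
grasp_force: 30.0
```

>>> send_rows:
  deltas:
    - [[0.176,-0.063,0,0,0,0,0.1],[0.336,-0.158,0,0,0,0,0.1],[0.474,-0.283,0,0,0,0,0.1],[0.585,-0.433,0,0,0,0,0.1],[0.665,-0.602,0,0,0,0,0.1]]

```text
clock: 17.63
position: [457.0, 44.6, 97.7]
orientation: [3.14, -0.002, 2.868]
ft_force: [-6.8, 4.3, 12.2]
finger_gap: 0.271
grasp_force: 30.0
```

>>> send_rows:
  deltas:
    - [[0.045,-0.181,0,0,0,0,0.1],[0.054,-0.367,0,0,0,0,0.1],[0.027,-0.552,0,0,0,0,0.1],[-0.036,-0.727,0,0,0,0,0.1],[-0.132,-0.887,0,0,0,0,0.1]]

```text
clock: 18.05
position: [446.7, -46.4, 97.8]
orientation: [-3.141, 0.001, 2.867]
ft_force: [6.4, 3.9, 3.1]
finger_gap: 0.275
grasp_force: 30.0
```

>>> send_rows:
  deltas:
    - [[-0.125,-0.138,0,0,0,0,0.1],[-0.275,-0.249,0,0,0,0,0.1],[-0.444,-0.328,0,0,0,0,0.1],[-0.625,-0.373,0,0,0,0,0.1],[-0.812,-0.382,0,0,0,0,0.1]]

```text
clock: 18.47
position: [516.2, -103.6, 97.7]
orientation: [3.138, 0.001, 2.866]
ft_force: [4.4, 25.2, 6.8]
finger_gap: 0.272
grasp_force: 30.0
```

```bash
cat >> sim.py <<'E'
H+=[(.05,0),(30/12,2.36)]
O+=[(15.917,2.425+2*np.pi)]
E
python3 - <<'E'
from idx import *
read("side","s4"); 
o=sensors.get_obs(); p=o["position"][:2]-C; print(o["clock"],o["ft_force"],np.arctan2(p[1],p[0])+8*np.pi)
from sim import *
I,d,t0=fit(H,O); T,A,W=run(I,d,H,t0); print(T[-1],A[-1]-4*np.pi,W[-1])
E
```

```text
side 18.467 wheel angle,strength: [(np.float64(0.12), 45), (np.float64(1.196), 20), (np.float64(0.695), 15), (np.float64(2.98), 3)]
18.5167 [ 1.89049689 12.51273572  6.47872599] 23.380391473519165
I,dry,th0 [ 0.0632  0.0352 -2.1102] res [ 0.07  -0.015 -0.027 -0.006 -0.013 -0.023 -0.022 -0.001  0.006  0.031
 -0.019  0.019]
18.46666666666594 0.10450286904954709 1.6184729666993045
```

```bash
python3 - <<'E'
from gen import rows
rows(23.3391,[2.3]*40,n=5)
E
```

```text
[[[-0.18, 0.027, 0, 0, 0, 0, 0.1], [-0.351, 0.087, 0, 0, 0, 0, 0.1], [-0.508, 0.179, 0, 0, 0, 0, 0.1], [-0.644, 0.3, 0, 0, 0, 0, 0.1], [-0.755, 0.444, 0, 0, 0, 0, 0.1]]]
[[[-0.081, 0.163, 0, 0, 0, 0, 0.1], [-0.13, 0.338, 0, 0, 0, 0, 0.1], [-0.145, 0.519, 0, 0, 0, 0, 0.1], [-0.125, 0.7, 0, 0, 0, 0, 0.1], [-0.071, 0.873, 0, 0, 0, 0, 0.1]]]
[[[0.086, 0.16, 0, 0, 0, 0, 0.1], [0.201, 0.301, 0, 0, 0, 0, 0.1], [0.341, 0.417, 0, 0, 0, 0, 0.1], [0.5, 0.505, 0, 0, 0, 0, 0.1], [0.673, 0.56, 0, 0, 0, 0, 0.1]]]
[[[0.181, 0.022, 0, 0, 0, 0, 0.1], [0.362, 0.008, 0, 0, 0, 0, 0.1], [0.537, -0.039, 0, 0, 0, 0, 0.1], [0.701, -0.119, 0, 0, 0, 0, 0.1], [0.846, -0.229, 0, 0, 0, 0, 0.1]]]
[[[0.121, -0.135, 0, 0, 0, 0, 0.1], [0.215, -0.291, 0, 0, 0, 0, 0.1], [0.277, -0.462, 0, 0, 0, 0, 0.1], [0.305, -0.642, 0, 0, 0, 0, 0.1], [0.299, -0.823, 0, 0, 0, 0, 0.1]]]
[[[-0.041, -0.177, 0, 0, 0, 0, 0.1], [-0.115, -0.343, 0, 0, 0, 0, 0.1], [-0.219, -0.492, 0, 0, 0, 0, 0.1], [-0.35, -0.619, 0, 0, 0, 0, 0.1], [-0.502, -0.718, 0, 0, 0, 0, 0.1]]]
[[[-0.168, -0.068, 0, 0, 0, 0, 0.1], [-0.347, -0.103, 0, 0, 0, 0, 0.1], [-0.529, -0.104, 0, 0, 0, 0, 0.1], [-0.707, -0.069, 0, 0, 0, 0, 0.1], [-0.876, -0.002, 0, 0, 0, 0, 0.1]]]
[[[-0.153, 0.099, 0, 0, 0, 0, 0.1], [-0.284, 0.224, 0, 0, 0, 0, 0.1], [-0.389, 0.373, 0, 0, 0, 0, 0.1], [-0.463, 0.539, 0, 0, 0, 0, 0.1], [-0.505, 0.716, 0, 0, 0, 0, 0.1]]]
end angle 31.0058
```

>>> send_rows:
  deltas:
    - [[-0.18,0.027,0,0,0,0,0.1],[-0.351,0.087,0,0,0,0,0.1],[-0.508,0.179,0,0,0,0,0.1],[-0.644,0.3,0,0,0,0,0.1],[-0.755,0.444,0,0,0,0,0.1]]

```text
clock: 18.93
position: [599.8, -80.0, 97.6]
orientation: [3.139, -0.003, 2.867]
ft_force: [-17.8, 19.5, 13.7]
finger_gap: 0.276
grasp_force: 30.0
```

>>> send_rows:
  deltas:
    - [[-0.081,0.163,0,0,0,0,0.1],[-0.13,0.338,0,0,0,0,0.1],[-0.145,0.519,0,0,0,0,0.1],[-0.125,0.7,0,0,0,0,0.1],[-0.071,0.873,0,0,0,0,0.1]]

```text
clock: 19.35
position: [629.6, 0.9, 97.7]
orientation: [-3.141, -0.002, 2.867]
ft_force: [-16.2, -2.4, 12.5]
finger_gap: 0.276
grasp_force: 30.0
```

>>> send_rows:
  deltas:
    - [[0.086,0.16,0,0,0,0,0.1],[0.201,0.301,0,0,0,0,0.1],[0.341,0.417,0,0,0,0,0.1],[0.5,0.505,0,0,0,0,0.1],[0.673,0.56,0,0,0,0,0.1]]

```text
clock: 19.77
position: [580.8, 73.3, 97.8]
orientation: [3.141, 0.001, 2.867]
ft_force: [0.3, -0.6, 5.8]
finger_gap: 0.274
grasp_force: 30.0
```

>>> send_rows:
  deltas:
    - [[0.181,0.022,0,0,0,0,0.1],[0.362,0.008,0,0,0,0,0.1],[0.537,-0.039,0,0,0,0,0.1],[0.701,-0.119,0,0,0,0,0.1],[0.846,-0.229,0,0,0,0,0.1]]

```text
clock: 20.18
position: [492.1, 74.9, 97.8]
orientation: [3.139, -0.001, 2.868]
ft_force: [-3.5, 7.7, 8.8]
finger_gap: 0.272
grasp_force: 30.0
```

>>> send_rows:
  deltas:
    - [[0.121,-0.135,0,0,0,0,0.1],[0.215,-0.291,0,0,0,0,0.1],[0.277,-0.462,0,0,0,0,0.1],[0.305,-0.642,0,0,0,0,0.1],[0.299,-0.823,0,0,0,0,0.1]]

```text
clock: 20.6
position: [440.4, 2.0, 97.8]
orientation: [3.141, -0.001, 2.868]
ft_force: [-3.3, 1.3, 8.9]
finger_gap: 0.272
grasp_force: 30.0
```

>>> send_rows:
  deltas:
    - [[-0.041,-0.177,0,0,0,0,0.1],[-0.115,-0.343,0,0,0,0,0.1],[-0.219,-0.492,0,0,0,0,0.1],[-0.35,-0.619,0,0,0,0,0.1],[-0.502,-0.718,0,0,0,0,0.1]]

```text
clock: 21.02
position: [471.5, -81.3, 97.8]
orientation: [3.14, 0.002, 2.866]
ft_force: [11.6, 13.9, 2.6]
finger_gap: 0.275
grasp_force: 30.0
```

>>> send_rows:
  deltas:
    - [[-0.168,-0.068,0,0,0,0,0.1],[-0.347,-0.103,0,0,0,0,0.1],[-0.529,-0.104,0,0,0,0,0.1],[-0.707,-0.069,0,0,0,0,0.1],[-0.876,-0.002,0,0,0,0,0.1]]

```text
clock: 21.43
position: [555.9, -103.1, 97.6]
orientation: [3.137, -0.001, 2.867]
ft_force: [-6.3, 24.9, 11.7]
finger_gap: 0.276
grasp_force: 30.0
```

>>> send_rows:
  deltas:
    - [[-0.153,0.099,0,0,0,0,0.1],[-0.284,0.224,0,0,0,0,0.1],[-0.389,0.373,0,0,0,0,0.1],[-0.463,0.539,0,0,0,0,0.1],[-0.505,0.716,0,0,0,0,0.1]]

```text
clock: 21.85
position: [622.5, -47.8, 97.6]
orientation: [3.141, -0.004, 2.867]
ft_force: [-21.6, 9.0, 15.3]
finger_gap: 0.272
grasp_force: 30.0
```

```bash
cat >> sim.py <<'E'
H+=[(.05,0),(40/12,2.3)]
O+=[(18.467,.12+4*np.pi)]
E
python3 - <<'E'
from idx import *
read("side","s5"); 
o=sensors.get_obs(); p=o["position"][:2]-C; print(o["clock"],o["ft_force"],np.arctan2(p[1],p[0])+10*np.pi)
from sim import *
I,d,t0=fit(H,O); T,A,W=run(I,d,H,t0); print(T[-1],A[-1]-4*np.pi,W[-1])
from gen import rows
rows(31.0058,[2.3]*40,n=5)
E
```

```text
side 21.85 wheel angle,strength: [(np.float64(-0.879), 30), (np.float64(-0.215), 21), (np.float64(0.932), 16), (np.float64(1.172), 10)]
21.9 [-14.81664749   9.69578997  16.07229477] 31.046634072918604
I,dry,th0 [ 0.0638  0.0351 -2.1105] res [ 0.07  -0.014 -0.027 -0.006 -0.013 -0.024 -0.022 -0.003  0.004  0.031
 -0.016  0.025 -0.005]
21.84999999999908 5.404340331687642 1.5814178114220592
[[[-0.007, 0.182, 0, 0, 0, 0, 0.1], [0.02, 0.361, 0, 0, 0, 0, 0.1], [0.082, 0.533, 0, 0, 0, 0, 0.1], [0.174, 0.689, 0, 0, 0, 0, 0.1], [0.295, 0.825, 0, 0, 0, 0, 0.1]]]
[[[0.145, 0.11, 0, 0, 0, 0, 0.1], [0.307, 0.191, 0, 0, 0, 0, 0.1], [0.483, 0.239, 0, 0, 0, 0, 0.1], [0.664, 0.253, 0, 0, 0, 0, 0.1], [0.845, 0.232, 0, 0, 0, 0, 0.1]]]
[[[0.173, -0.055, 0, 0, 0, 0, 0.1], [0.333, -0.142, 0, 0, 0, 0, 0.1], [0.473, -0.257, 0, 0, 0, 0, 0.1], [0.589, -0.398, 0, 0, 0, 0, 0.1], [0.676, -0.557, 0, 0, 0, 0, 0.1]]]
[[[0.055, -0.173, 0, 0, 0, 0, 0.1], [0.076, -0.354, 0, 0, 0, 0, 0.1], [0.062, -0.535, 0, 0, 0, 0, 0.1], [0.013, -0.711, 0, 0, 0, 0, 0.1], [-0.068, -0.873, 0, 0, 0, 0, 0.1]]]
[[[-0.11, -0.144, 0, 0, 0, 0, 0.1], [-0.246, -0.265, 0, 0, 0, 0, 0.1], [-0.403, -0.358, 0, 0, 0, 0, 0.1], [-0.574, -0.419, 0, 0, 0, 0, 0.1], [-0.753, -0.447, 0, 0, 0, 0, 0.1]]]
[[[-0.182, 0.007, 0, 0, 0, 0, 0.1], [-0.359, 0.049, 0, 0, 0, 0, 0.1], [-0.524, 0.124, 0, 0, 0, 0, 0.1], [-0.673, 0.228, 0, 0, 0, 0, 0.1], [-0.799, 0.36, 0, 0, 0, 0, 0.1]]]
[[[-0.099, 0.153, 0, 0, 0, 0, 0.1], [-0.166, 0.322, 0, 0, 0, 0, 0.1], [-0.2, 0.5, 0, 0, 0, 0, 0.1], [-0.2, 0.682, 0, 0, 0, 0, 0.1], [-0.165, 0.86, 0, 0, 0, 0, 0.1]]]
[[[0.068, 0.168, 0, 0, 0, 0, 0.1], [0.168, 0.321, 0, 0, 0, 0, 0.1], [0.294, 0.451, 0, 0, 0, 0, 0.1], [0.443, 0.556, 0, 0, 0, 0, 0.1], [0.609, 0.629, 0, 0, 0, 0, 0.1]]]
end angle 38.6725
```

>>> send_rows:
  deltas:
    - [[-0.007,0.182,0,0,0,0,0.1],[0.02,0.361,0,0,0,0,0.1],[0.082,0.533,0,0,0,0,0.1],[0.174,0.689,0,0,0,0,0.1],[0.295,0.825,0,0,0,0,0.1]]

```text
clock: 22.32
position: [616.8, 38.5, 97.7]
orientation: [-3.141, -0.0, 2.867]
ft_force: [-7.9, -5.4, 8.6]
finger_gap: 0.274
grasp_force: 30.0
```

>>> send_rows:
  deltas:
    - [[0.145,0.11,0,0,0,0,0.1],[0.307,0.191,0,0,0,0,0.1],[0.483,0.239,0,0,0,0,0.1],[0.664,0.253,0,0,0,0,0.1],[0.845,0.232,0,0,0,0,0.1]]

```text
clock: 22.73
position: [541.8, 84.9, 97.8]
orientation: [3.139, 0.001, 2.867]
ft_force: [0.7, 4.4, 6.7]
finger_gap: 0.274
grasp_force: 30.0
```

>>> send_rows:
  deltas:
    - [[0.173,-0.055,0,0,0,0,0.1],[0.333,-0.142,0,0,0,0,0.1],[0.473,-0.257,0,0,0,0,0.1],[0.589,-0.398,0,0,0,0,0.1],[0.676,-0.557,0,0,0,0,0.1]]

```text
clock: 23.15
position: [460.3, 49.2, 97.7]
orientation: [3.139, -0.002, 2.868]
ft_force: [-5.6, 4.5, 11.2]
finger_gap: 0.275
grasp_force: 30.0
```

>>> send_rows:
  deltas:
    - [[0.055,-0.173,0,0,0,0,0.1],[0.076,-0.354,0,0,0,0,0.1],[0.062,-0.535,0,0,0,0,0.1],[0.013,-0.711,0,0,0,0,0.1],[-0.068,-0.873,0,0,0,0,0.1]]

```text
clock: 23.57
position: [444.0, -38.8, 97.8]
orientation: [-3.141, 0.0, 2.867]
ft_force: [4.9, 2.0, 5.1]
finger_gap: 0.271
grasp_force: 30.0
```

>>> send_rows:
  deltas:
    - [[-0.11,-0.144,0,0,0,0,0.1],[-0.246,-0.265,0,0,0,0,0.1],[-0.403,-0.358,0,0,0,0,0.1],[-0.574,-0.419,0,0,0,0,0.1],[-0.753,-0.447,0,0,0,0,0.1]]

```text
clock: 23.98
position: [506.2, -101.0, 97.7]
orientation: [3.138, 0.002, 2.866]
ft_force: [6.7, 22.5, 5.4]
finger_gap: 0.275
grasp_force: 30.0
```

>>> send_rows:
  deltas:
    - [[-0.182,0.007,0,0,0,0,0.1],[-0.359,0.049,0,0,0,0,0.1],[-0.524,0.124,0,0,0,0,0.1],[-0.673,0.228,0,0,0,0,0.1],[-0.799,0.36,0,0,0,0,0.1]]

```text
clock: 24.4
position: [592.0, -86.5, 97.6]
orientation: [3.138, -0.003, 2.867]
ft_force: [-14.8, 19.8, 14.3]
finger_gap: 0.271
grasp_force: 30.0
```

>>> send_rows:
  deltas:
    - [[-0.099,0.153,0,0,0,0,0.1],[-0.166,0.322,0,0,0,0,0.1],[-0.2,0.5,0,0,0,0,0.1],[-0.2,0.682,0,0,0,0,0.1],[-0.165,0.86,0,0,0,0,0.1]]

```text
clock: 24.82
position: [630.2, -9.1, 97.6]
orientation: [-3.141, -0.003, 2.867]
ft_force: [-18.6, -0.4, 12.6]
finger_gap: 0.273
grasp_force: 30.0
```

>>> send_rows:
  deltas:
    - [[0.068,0.168,0,0,0,0,0.1],[0.168,0.321,0,0,0,0,0.1],[0.294,0.451,0,0,0,0,0.1],[0.443,0.556,0,0,0,0,0.1],[0.609,0.629,0,0,0,0,0.1]]

```text
clock: 25.23
position: [589.5, 67.9, 97.8]
orientation: [3.141, 0.001, 2.867]
ft_force: [-0.6, -1.5, 5.5]
finger_gap: 0.274
grasp_force: 30.0
```

```bash
cat >> sim.py <<'E'
H+=[(.05,0),(40/12,2.3)]
O+=[(21.85,-.879+6*np.pi)]
E
python3 - <<'E'
from idx import *
read("side","s6"); read("top","t6")
o=sensors.get_obs(); print(o["clock"])
from sim import *
I,d,t0=fit(H,O); T,A,W=run(I,d,H,t0); print(T[-1],A[-1]-6*np.pi,W[-1], "min w since 16.5",W[T>16.5].min(),W[T>18.2].min(),W[T>16.5].max())
H+=[(.1,0)]
for n in range(0,40,2):
    S=[2.3]*n+[1.8,1.3,.8,.4]
    T,A,W=run(I,d,H+[(1/12,s) for s in S]+[(3,0)],t0); print(n,round(A[-1]/2/np.pi,3),end="; ")
E
```

```text
side 25.233 wheel angle,strength: [(np.float64(-1.951), 77), (np.float64(1.157), 24), (np.float64(0.924), 10), (np.float64(-2.178), 9)]
top 25.283 wheel angle,strength: [(np.float64(-1.884), 37), (np.float64(-3.025), 15), (np.float64(3.041), 9), (np.float64(-2.112), 6)]
25.3333
I,dry,th0 [ 0.0638  0.0351 -2.1105] res [ 0.07  -0.014 -0.027 -0.006 -0.013 -0.024 -0.022 -0.003  0.004  0.031
 -0.016  0.024 -0.005  0.   ]
25.233333333332222 4.374518056796266 1.5801847102129551 min w since 16.5 1.4758328433038157 1.4758328433038157 1.6200279905646564
0 3.864; 2 3.905; 4 3.946; 6 3.987; 8 4.029; 10 4.07; 12 4.112; 14 4.153; 16 4.195; 18 4.237; 20 4.278; 22 4.32; 24 4.362; 26 4.404; 28 4.446; 30 4.488; 32 4.53; 34 4.571; 36 4.613; 38 4.655;
```

The wheel held 1.48–1.62 rad/s for over 8 s. Now the braking rows.

```bash
python3 - <<'E'
from gen import rows
rows(38.6725,[2.3]*7+[1.8,1.3,.8,.4],n=5)
E
```

```text
[[[0.177, 0.041, 0, 0, 0, 0, 0.1], [0.359, 0.047, 0, 0, 0, 0, 0.1], [0.538, 0.019, 0, 0, 0, 0, 0.1], [0.709, -0.043, 0, 0, 0, 0, 0.1], [0.865, -0.137, 0, 0, 0, 0, 0.1]]]
[[[0.135, -0.121, 0, 0, 0, 0, 0.1], [0.245, -0.266, 0, 0, 0, 0, 0.1], [0.31, -0.393, 0, 0, 0, 0, 0.1], [0.345, -0.49, 0, 0, 0, 0, 0.1], [0.362, -0.551, 0, 0, 0, 0, 0.1]]]
[[[0.007, -0.031, 0, 0, 0, 0, 0.1]]]
end angle 40.3725
```

>>> send_rows:
  deltas:
    - [[0.177,0.041,0,0,0,0,0.1],[0.359,0.047,0,0,0,0,0.1],[0.538,0.019,0,0,0,0,0.1],[0.709,-0.043,0,0,0,0,0.1],[0.865,-0.137,0,0,0,0,0.1]]

```text
clock: 25.75
position: [501.7, 79.1, 97.8]
orientation: [3.138, -0.0, 2.868]
ft_force: [-2.5, 7.8, 9.2]
finger_gap: 0.275
grasp_force: 30.0
```

>>> send_rows:
  deltas:
    - [[0.135,-0.121,0,0,0,0,0.1],[0.245,-0.266,0,0,0,0,0.1],[0.31,-0.393,0,0,0,0,0.1],[0.345,-0.49,0,0,0,0,0.1],[0.362,-0.551,0,0,0,0,0.1]]

```text
clock: 26.17
position: [451.0, 34.3, 97.7]
orientation: [3.141, -0.002, 2.867]
ft_force: [-14.0, 7.7, 13.7]
finger_gap: 0.277
grasp_force: 30.0
```

>>> send_rows:
  deltas:
    - [[0.007,-0.031,0,0,0,0,0.1],[0.007,-0.031,0,0,0,0,0.1],[0.007,-0.031,0,0,0,0,0.1],[0.007,-0.031,0,0,0,0,0.1],[0.007,-0.031,0,0,0,0,0.1],[0.007,-0.031,0,0,0,0,0.1],[0.007,-0.031,0,0,0,0,0.1],[0.007,-0.031,0,0,0,0,0.1],[0.007,-0.031,0,0,0,0,0.1],[0.007,-0.031,0,0,0,0,0.1],[0.007,-0.031,0,0,0,0,0.1],[0.007,-0.031,0,0,0,0,0.1]]

```text
clock: 27.17
position: [449.9, 32.1, 97.7]
orientation: [3.141, -0.003, 2.867]
ft_force: [-17.8, 8.1, 16.3]
finger_gap: 0.274
grasp_force: 30.0
```

>>> send_rows:
  deltas:
    - [[0,0,0,0,0,0,0.1],[0,0,0,0,0,0,0.1],[0,0,0,0,0,0,0.1],[0,0,0,0,0,0,0.1],[0,0,0,0,0,0,0.1],[0,0,0,0,0,0,0.1],[0,0,0,0,0,0,0.1],[0,0,0,0,0,0,0.1],[0,0,0,0,0,0,0.1],[0,0,0,0,0,0,0.1],[0,0,0,0,0,0,0.1],[0,0,0,0,0,0,0.1]]

```text
clock: 28.17
position: [449.9, 32.1, 97.7]
orientation: [3.141, -0.003, 2.867]
ft_force: [-16.6, 9.2, 16.3]
finger_gap: 0.273
grasp_force: 30.0
```

```bash
python3 - <<'E'
from idx import *
s=read("side","s7"); t=read("top","t7")
print([(np.round(q["position"],1).tolist(),round(q["p"],2)) for c in("top","side") for q in viewer.mark_of(c,"index")[:2]])
print([(np.round(q["position"],1).tolist(),round(q["p"],2)) for c in("top","side") for q in viewer.mark_of(c,"pointer")[:1]])
o=sensors.get_obs(); print(o["clock"],o["position"],o["ft_force"])
from h import *
T=[]
for d in(s,t):
    u=proj(d,[[600,0,70]])[0].astype(int); f=d["frame"][u[1]-50:u[1]+50,u[0]-50:u[0]+50,::-1]; T.append(cv2.resize(f,(400,400),interpolation=cv2.INTER_CUBIC))
cv2.imwrite("pics/c7.png",np.hstack(T))
E
```

```text
side 28.167 wheel angle,strength: [(np.float64(0.087), 48), (np.float64(0.939), 15), (np.float64(1.659), 12), (np.float64(1.973), 6)]
top 28.217 wheel angle,strength: [(np.float64(0.073), 52), (np.float64(-2.985), 7), (np.float64(2.287), 4), (np.float64(-0.624), 3)]
[([655.1, 22.7, 58.8], 0.98), ([652.4, 21.0, 54.9], 0.81), ([624.1, -220.2, -0.4], 0.72)]
[([655.2, 15.6, 64.2], 0.92), ([654.3, 15.4, 63.5], 0.68)]
28.4667 [449.9116134   32.11418705  97.73989542] [-17.21968735   7.99967465  16.11964145]
```

View pics/c7.png

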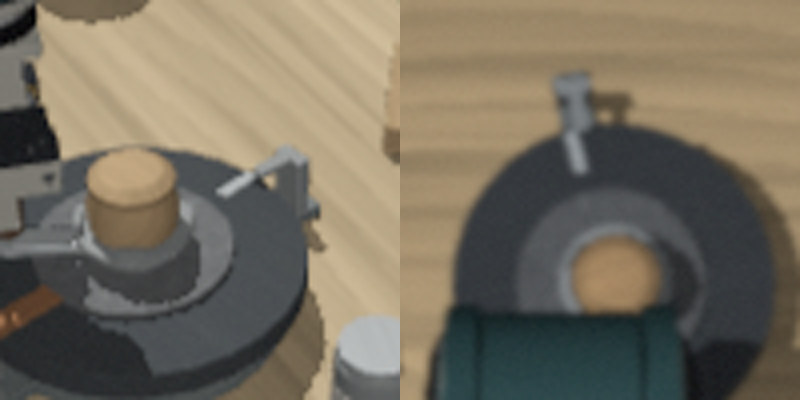

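Side-crop (240,180) and top-crop (575,150): the strip sits just past the pointer, about +0.06 rad (7 mm), and the pot is fine. That is inside tolerance, but I'll nudge it back for margin.

```bash
python3 - <<'E'
from sim import run
from gen import rows
for v in(1.3,1.5,1.7):
    T,A,W=run(.0638,.0351,[(1/4,-v),(1,0)],0); print(v,A[-1])
rows(40.3725,[-1.5]*3)
E
```

```text
1.3 -0.03636692955626966
1.5 -0.051507438269255655
1.7 -0.06836651340464857
[[[-0.03, 0.115, 0, 0, 0, 0, 0.1], [-0.074, 0.225, 0, 0, 0, 0, 0.1], [-0.132, 0.329, 0, 0, 0, 0, 0.1]]]
end angle 39.9975
```

>>> send_rows:
  deltas:
    - [[-0.03,0.115,0,0,0,0,0.1],[-0.074,0.225,0,0,0,0,0.1],[-0.132,0.329,0,0,0,0,0.1],[-0.132,0.329,0,0,0,0,0.1],[-0.132,0.329,0,0,0,0,0.1],[-0.132,0.329,0,0,0,0,0.1],[-0.132,0.329,0,0,0,0,0.1],[-0.132,0.329,0,0,0,0,0.1],[-0.132,0.329,0,0,0,0,0.1],[-0.132,0.329,0,0,0,0,0.1]]

```text
clock: 29.3
position: [471.9, 60.9, 97.8]
orientation: [3.139, -0.003, 2.867]
ft_force: [-12.7, 14.0, 13.4]
finger_gap: 0.272
grasp_force: 30.0
```

>>> send_rows:
  deltas:
    - [[0,0,0,0,0,0,0.45],[0,0,0,0,0,0,0.45],[0,0,0,0,0,0,0.45],[0,0,0,0,0,0,0.45],[0,0,0,0,0,0,0.45],[0,0,0,0,0,0,0.45]]

```text
clock: 29.8
position: [472.6, 59.3, 97.0]
orientation: [-3.141, -0.0, 2.867]
ft_force: [0.3, -0.3, 0.9]
finger_gap: 0.447
grasp_force: 0.0
```

>>> send_rows:
  deltas:
    - [[0,0,-0.1,0,0,0,0.45],[0,0,-0.3,0,0,0,0.45],[0,0,-0.6,0,0,0,0.45],[0,0,-0.9,0,0,0,0.45],[0,0,-1.0,0,0,0,0.45],[0,0,-1.0,0,0,0,0.45]]

```text
clock: 30.3
position: [473.5, 59.5, 200.6]
orientation: [3.14, 0.004, 2.867]
ft_force: [0.6, 0.7, -0.2]
finger_gap: 0.451
grasp_force: 0.0
```

>>> send_rows:
  deltas:
    - [[0.2,0.2,-0.2,0,0,0,0.45],[0.4,0.4,-0.4,0,0,0,0.45],[0.6,0.6,-0.6,0,0,0,0.45],[0.6,0.6,-0.6,0,0,0,0.45],[0.6,0.6,-0.6,0,0,0,0.45],[0.6,0.6,-0.6,0,0,0,0.45]]

```text
clock: 30.8
position: [431.0, 133.2, 255.7]
orientation: [-3.141, -0.001, 2.867]
ft_force: [0.4, -0.2, 0.4]
finger_gap: 0.448
grasp_force: 0.0
```

```bash
python3 - <<'E'
from idx import *
s=read("side","s8"); t=read("top","t8")
print([(np.round(q["position"],1).tolist(),round(q["p"],2)) for c in("top","side") for k in("index","pointer","pot") for q in viewer.mark_of(c,k)[:3]])
o=sensors.get_obs(); print(o["clock"],o["position"],o["ft_force"])
T=[]
for d in(s,t):
    u=proj(d,[[580,0,70]])[0].astype(int); f=d["frame"][u[1]-60:u[1]+60,u[0]-60:u[0]+60,::-1]; T.append(cv2.resize(f,(400,400),interpolation=cv2.INTER_CUBIC))
cv2.imwrite("pics/c8.png",np.hstack(T))
E
```

```text
side 30.8 wheel angle,strength: [(np.float64(-0.01), 45), (np.float64(2.191), 27), (np.float64(0.941), 16), (np.float64(1.174), 11)]
top 30.85 wheel angle,strength: [(np.float64(-0.019), 48), (np.float64(3.09), 10), (np.float64(2.184), 9), (np.float64(-0.653), 2)]
[([655.7, 17.6, 58.6], 0.98), ([654.2, 13.4, 64.1], 0.7), ([532.6, -11.0, -1.7], 0.7), ([541.0, -10.7, 86.3], 0.85), ([513.0, -270.8, 0.1], 0.8), ([843.0, -53.8, 0.1], 0.65), ([654.1, 8.8, 56.0], 0.79), ([649.9, 17.4, 63.0], 0.78), ([844.8, -53.6, -0.9], 0.64), ([537.2, -13.4, 87.2], 0.56), ([514.4, -271.0, 1.6], 0.56)]
31.2 [431.1972829  133.11274346 256.74408699] [ 0.58089737 -0.85097114 -0.43556423]
```

View pics/c8.png

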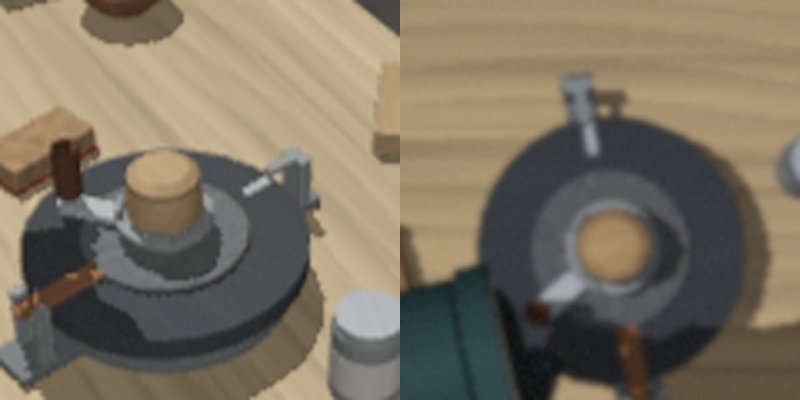

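The strip lies right under the pointer (side-crop (262,182), top-crop (590,138)). The knob is free, the pot is upright and centred, and the arm is clear, so I'm handing in.

```bash
python3 -c "
from plant import r; print(r.finish_job())"
```

```text
the job is handed in; nothing more can be done
None
```

I handed the job in at about 31 s, and no verdict came back. By my fitted model and camera readings, the wheel held about 14–15.5 turns/min for over 8 s, then stopped within about 0.02 rad of the pointer, with the crank released and the pot upright in its seat.

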